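# Empty the hydraulic vice and leave it in float

## Task

Lift the loose cover off the hydraulic vice and set it on the rubber mat, and push the valve lever forward past its stiff detent into the float notch so that the jaws let go; both before you take out any padlock. Then put every padlock from the vice into the parts tray and put the cover back fully home on the vice, leaving the lever in float and the other things on the bench undisturbed.

Things in the scene. Friction and masses are not known exactly. Their poses are not given: they have to be found in the camera images.
- vice: low hydraulic vice fixed to the bench. Origin: centre of its 190 (x) x 300 (y) x 12 mm base plate at bench level; z up, x along the ram, away from the robot. Behind the jaws, at x 113 to 203 mm, stands its cylinder block (74 mm wide, top 68 mm up); its 16 mm rod to the moving jaw runs on y = 0, axis 37 mm up.
- vice_bed (a point): point on the top of the steel bed (134 x 240 x 12 mm, on the base plate), 24 mm above the bench, midway between the clamped jaws; axes of the vice. Two jaws 228 mm long (y), 30 mm thick, stand on the bed, tops 46 mm above the bench: the fixed jaw's face at x = -12 mm, the moving one's at x = +12 mm when clamped.
- jaw (a joint): travel of the moving jaw in m: 0 clamped on the padlocks, grows as it draws back along the vice's +x; about 0.020 with the lever in float, when the padlocks stand loose. Driven by the valve only.
- cover_grip (a point): centre of the black bar handle of the loose white cover over the jaws; axes of the cover, z up. The bar is 14 (x) x 110 (y) x 12 mm, 24 mm free beneath. Cover: open-bottomed box 150 (x) x 257 (y) x 112 mm high, 3 mm walls, 0.45 kg; its lower edge is 148 mm below this point. Set on the mat, this point is 152 mm above the bench. Padlock tops stand 116 mm up, so raise it 110 mm before going sideways.
- cover_notch (a point): centre of the notch in the cover's +x wall, 60 mm wide and 60 mm high, open below, which straddles the ram rod: it must face the vice's +x side.
- cover_home (a point): fixed point of the vice where the centre of the cover's handle is when the cover is fully home (skirt resting on the base plate around the bed, with about 5 mm play all round; cover axes along the vice's), 160 mm above the bench.
- mat: black rubber mat 190 (x) x 300 (y) x 4 mm fixed on the bench on the robot side of the vice, where the cover is set down. Origin: centre of its underside.
- tray: loose open grey plastic parts tray, 220 (x) x 160 (y) x 45 mm high, walls and floor 4 mm, 0.8 kg. Origin: centre of its underside, z up.
- valve: hydraulic hand valve fixed to the bench on a 170 x 110 mm plate, block 68 mm high; its x axis is the direction in which the lever is pushed, z up. Origin: at bench level, right below the lever's pivot, which is 92 mm up. Its spring detent stands on its +x side, x 66 to 117 mm, up to 119 mm high.
- lever (a joint): valve lever angle in rad: 0 is neutral (leaning 0.20 rad back, against the valve's x), grows as the knob is pushed along the valve's +x. Easy to 0.15 (3 to 4 N at the knob), then the spring detent needs 8 to 12 N up to its crest at 0.36; let go before that it springs back to 0; beyond it drops into the float notch at about 0.55 and stays. Stop at 0.66.
- knob (a point): centre of the black ball knob, 36 mm across, on the end of the lever's 12 mm rod, 150 mm from the pivot: about 239 mm above the bench in neutral, 242 mm upright, 232 mm in float; free from all sides and above.
- lock1_mid (a point): centre of a padlock, 46 mm above its foot: brass body 24 (its x) x 46 (its y) x 60 mm high, steel shackle 38 mm wide of 8 mm bar rising 32 mm above it; 0.3 to 0.55 kg. Two to four such padlocks, any of the four listed absent, stand upright on the bed in a row along the vice's y at four places 58 mm apart, 24 mm thickness between the jaws, which hold the lowest 22 mm.
- lock2_mid (a point): centre of another such padlock, 46 mm above its foot, of the same size and shape as lock1, in the same row; may be absent.
- lock3_mid (a point): centre of another such padlock, 46 mm above its foot, of the same size and shape as lock1, in the same row; may be absent.
- lock4_mid (a point): centre of another such padlock, 46 mm above its foot, of the same size and shape as lock1, in the same row; may be absent.
- screwdriver: screwdriver 190 mm long lying on the bench, a bystander: leave it alone.
- brush: small bench brush 170 mm long lying on the bench, a bystander: leave it alone.
- keyring: ring of three steel keys lying flat, about 85 mm long, a bystander: leave it alone.

How it is judged:
On the way, in this order (a step that is already met when the one before it is completed fails the run):
1. The cover rests on the rubber mat (handle within 80 mm of the mat's centre) and the lever is in the float notch, with every padlock still in the vice (horizontal distance between cover_grip and mat below 0.08 m and height (world z) of cover_grip below 0.165 m and angle between cover_grip's own z axis and vertical below 0.06 rad and value of joint lever above 0.48 rad and x of lock1_mid in the frame of vice between -0.03 and 0.04 m and y of lock1_mid in the frame of vice between -0.125 and 0.125 m and z of each of lock1_mid, lock2_mid, lock3_mid, lock4_mid in the frame of vice below 0.085 m and x of lock2_mid in the frame of vice between -0.03 and 0.04 m and y of lock2_mid in the frame of vice between -0.125 and 0.125 m and x of lock3_mid in the frame of vice between -0.03 and 0.04 m and y of lock3_mid in the frame of vice between -0.125 and 0.125 m and x of lock4_mid in the frame of vice between -0.03 and 0.04 m and y of lock4_mid in the frame of vice between -0.125 and 0.125 m), for 0.2 s.
2. Every padlock is in the parts tray (x of lock1_mid in the frame of tray between -0.104 and 0.104 m and y of lock1_mid in the frame of tray between -0.074 and 0.074 m and z of each of lock1_mid, lock2_mid, lock3_mid, lock4_mid in the frame of tray below 0.062 m and x of lock2_mid in the frame of tray between -0.104 and 0.104 m and y of lock2_mid in the frame of tray between -0.074 and 0.074 m and x of lock3_mid in the frame of tray between -0.104 and 0.104 m and y of lock3_mid in the frame of tray between -0.074 and 0.074 m and x of lock4_mid in the frame of tray between -0.104 and 0.104 m and y of lock4_mid in the frame of tray between -0.074 and 0.074 m), for 0.2 s.
At the end, for the whole second after the job is handed in: The lever stands in the float notch (joint above 0.48 rad), every padlock that was in the vice lies or stands inside the parts tray, and the cover is fully home on the vice, notch over the ram (handle no more than 165 mm above the bench, within 12 mm of its place, level) (all of step 2 and value of joint lever above 0.48 rad and z of cover_grip in the frame of vice below 0.165 m and x of cover_grip in the frame of vice between -0.006 and 0.018 m and y of cover_grip in the frame of vice between -0.012 and 0.012 m and angle between cover_grip's own z axis and vertical below 0.05 rad and angle between the x axis of cover_grip and the x axis of vice, either way round below 0.08 rad); the robot touches nothing.
It fails at once if a bystander (screwdriver, brush, keys) is knocked more than 40 mm from its place (distance of any of screwdriver, brush, keyring from where it was at the start of the episode above 0.04 m).
Of lock1, lock2, lock3, lock4 only 2 to 4 are there at a start; the rules pass over those that are not, and their reading is None.
At some moment in a run one of tray, cover may be knocked a few centimetres aside while the robot is not near it.
It also fails if it takes over 210 s, if anything falls off the work surface, if the arm or the gripper's body presses on something with over 40 N, if the wrist force passes 120 N, or if a joint passes its speed limit or range.

## Robot

A 6-joint arm with a two-finger parallel gripper is mounted at the origin on the work surface. World frame = base frame: x ahead of the robot, y to its left, z up, the work surface at z = 0. Lengths are in m, angles in rad, forces in N, time in s.
With the tool pointing down it reaches from about 0.35 to 0.975 m from the base axis. Payload 4.9 kg.
Tool frame: the origin (TCP) lies at the very end of the fingers, on their centre line; the grasp point (between the pads) lies 19 mm behind it (manip.hold_point_z is the distance from the TCP to the grasp point, in m); z points along the fingers, y is the direction in which the jaws open and shut (so a half turn about z gives the same grasp; the last joint's range is limited). The gripper opens to 85 mm and grips with 20 to 120 N. Pads are 22 mm wide; open, the fingers measure 114 mm over their backs; the gripper's body (76 mm by 85 mm) begins 54 mm behind the grasp point. The pads swing forward as they close: fully open they stand 13 mm farther back than shut.
Start: joints at [-1.272, 0.053, 1.613, -0, 1.476, -0.119], TCP at [0.254, -0.571, 0.231] pointing down, gripper open.
Joint ranges: [-3.01, 3.01], [-1.01, 2.22], [0.06, 2.58], [-1.02, 4.17], [0.09, 2.62], [-3.14, 3.14]. Speed limits (rad/s): [2.57, 2.57, 3.14, 3.14, 3.14, 3.14].

## Interface

Orientations are given as a unit quaternion [w, x, y, z].
In Python, from plant import manip gives the robot as it stands. The module is installed in compiled form; this text tells all that it offers.
- The arm moves only by the shell command python3 -m creep 'ROWS'. ROWS is JSON, a list of rows, each a list of 7 numbers: the turn, a rotation vector about the tool's x, y, z in degrees, then the shift along the tool's x, y, z in m, then the opening, from 0 (shut) to 1 (fully open). In form: [[ax, ay, az, tx, ty, tz, jaw], ...]. A call has 1 to 20 rows; each row shifts and turns the commanded pose from where the row before left it, along the tool's axes as they then stand; what a row does not reach is not made up. A row lasts 1/12 s, in which the tool goes at most 41.7 mm and 7.16 degrees, less where a joint would pass 70% of its speed; a pose out of reach is approached as far as the arm can. A call is refused whole if a number of a shift passes 0.0417 or a number of a turn 7.16, either way. A call with a gripper value outside its range is refused whole. The fingers move at their own pace and stop on an object; the grip force is fixed at half the most. Time passes only in rows, so rows that do not move let the fingers close. It gives the time, the measured TCP pose, the force and the opening at its end, in the units of the state.
- manip.state(): the state, without advancing time (a new reading comes with each control period).
- manip.grab_frame(name): name is "scene" or "top"; returns the picture (400x640x3 uint8, blue, green, red); there is no depth.
- manip.get_calibration(name): a dict with "fx", "fy", "cx", "cy" (pixels), "xyz" and "attitude" of the camera in the world. Camera axes: x right, y down, z forward; pixel columns grow to the right and rows downward; lengths in m; the calibration is good to about 2 mm. A picture is of the moment at which its call begins. get_calibration takes no time and is no camera call.
- manip.job_done(): hands the job in, once; it reports no verdict.
Trained networks look in the newest picture that a camera, given by its name, has taken for a name from the list of things; names that differ only in an ending like _2 or _b are one class to them, and where a whole thing is asked for, a point or a joint stands for the part that bears it (a point fixed in the world has none). Each returns a list of dicts, best first, with "confidence" (0 to 1); they miss things now and then, are a little off and sometimes report something else, mostly with a low value. They report only what shows in the picture. A call takes as long as a camera call.
- manip.cut_out(target, camera): "pixels" (400x640 bool, what is visible of it) and "rect" ([left, top, right, bottom] in pixels, round what is visible of it).
The state is a dict: "time": time; "joint_pos": joint angles; "joint_vel": joint speeds; "joint_efforts": joint torques, N m; "tool_pos": TCP position; "tool_rot": TCP orientation; "contact_force": force on the tool from outside, world axes, zero at the start; "ft_torque": the same for the moment, N m; "gripper_width": opening from 0.0 (shut) to 1.0 (fully open).
Only numpy, scipy, OpenCV 4.12 (cv2) and the standard library are available. Lean on these libraries where they do the work, as an engineer would, in place of code of your own. Each camera call takes 0.05 s, during which the arm holds its last target.

## Working session

There is one attempt and no reset: what is moved stays moved. The work goes in short steps, Python scripts to look and compute and a shell command to move; the robot and the scene stay as the last step left them, time stands still between calls to the robot, and variables do not carry over. Pictures are saved under pics/ and viewed, and the job is handed in when it is done.

```bash
ls; mkdir -p pics; python3 - <<'E'
from plant import manip
import cv2
print(manip.state()); print(manip.hold_point_z)
for n in("scene","top"):
    print(n,manip.get_calibration(n))
    cv2.imwrite(f"pics/{n}0.png",manip.grab_frame(n))
E
```

```text
pics
{'time': 0.0, 'joint_pos': array([-1.27202316e+00,  5.33536559e-02,  1.61429041e+00,  1.42594061e-06,
        1.47600956e+00, -1.19003697e-01]), 'joint_vel': array([-0.00128083, -0.0002583 ,  0.00140161, -0.00020103, -0.00092173,
       -0.00060027]), 'joint_efforts': array([ 1.18053867e-03, -3.93687236e+01, -3.70169592e+01, -5.17092383e-05,
        7.06895051e-03, -7.07742664e-07]), 'tool_pos': array([ 0.25339458, -0.57064567,  0.23006716]), 'tool_rot': array([-1.02638680e-03,  9.78261523e-01,  2.07372446e-01, -9.17931890e-05]), 'contact_force': array([ 0.51539685,  0.0283899 , -0.5980262 ]), 'ft_torque': array([ 0.0080535 , -0.02383704, -0.06609882]), 'gripper_width': 0.9988009259840072}
0.0187
scene {'fx': 422.4634797944545, 'fy': 422.4634797944545, 'cx': 318.46186252336, 'cy': 201.79559075368672, 'xyz': array([ 1.10119171, -0.12870574,  1.01266604]), 'attitude': array([-0.24070474,  0.73048572,  0.60890715, -0.19412347])}
top {'fx': 365.3516599187339, 'fy': 365.3516599187339, 'cx': 315.136218696142, 'cy': 195.1552624260966, 'xyz': array([0.41119789, 0.00682233, 1.2638383 ]), 'attitude': array([ 0.02765288, -0.69694486,  0.71621099, -0.02334542])}
```

View pics/scene0.png

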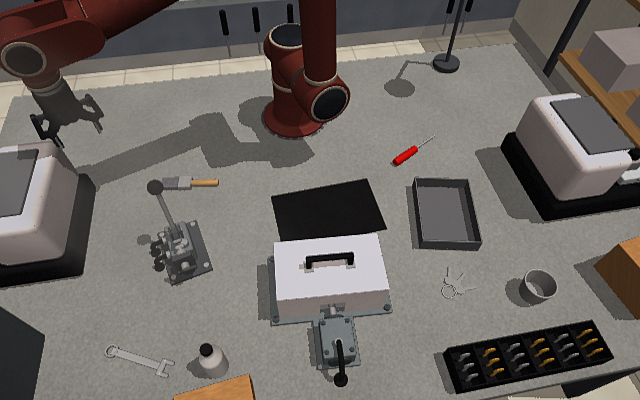

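View pics/top0.png

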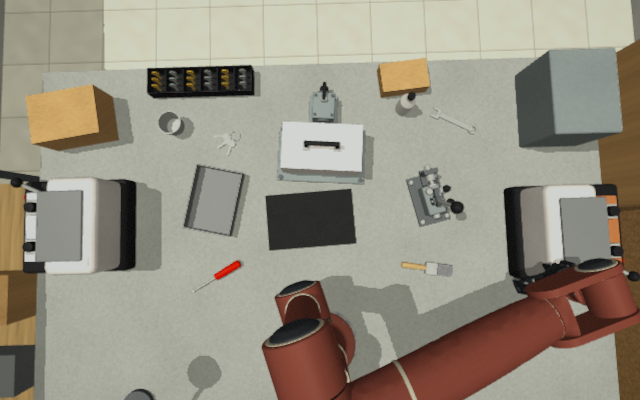

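```bash
cat > h.py <<'E'
import numpy as np,cv2
from scipy.spatial.transform import Rotation as R
from plant import manip
def q(a): return R.from_quat([a[1],a[2],a[3],a[0]])
def cal(n):
    c=manip.get_calibration(n); return c,q(c['attitude']).as_matrix(),np.array(c['xyz'])
def ray(n,u,v):
    c,M,o=cal(n); d=M@np.array([(u-c['cx'])/c['fx'],(v-c['cy'])/c['fy'],1]); return o,d/np.linalg.norm(d)
def onz(n,u,v,z):
    o,d=ray(n,u,v); return o+d*(z-o[2])/d[2]
def proj(n,p):
    c,M,o=cal(n); x=M.T@(np.asarray(p)-o); return np.array([c['fx']*x[0]/x[2]+c['cx'],c['fy']*x[1]/x[2]+c['cy']])
def tri(a,b):  # a=(u,v) scene, b=(u,v) top
    o1,d1=ray('scene',*a);o2,d2=ray('top',*b)
    s=np.linalg.lstsq(np.c_[d1,-d2],o2-o1,rcond=None)[0]
    p1=o1+s[0]*d1;p2=o2+s[1]*d2
    return (p1+p2)/2,np.linalg.norm(p1-p2)
def crop(img,l,t,r,b,name,k=6):
    cv2.imwrite(f'pics/{name}.png',cv2.resize(img[t:b,l:r],None,fx=k,fy=k,interpolation=cv2.INTER_CUBIC))
def tcp():
    s=manip.state();return np.array(s['tool_pos']),q(s['tool_rot'])
np.set_printoptions(precision=4,suppress=True)
E
python3 - <<'E'
from h import *
I={n:manip.grab_frame(n) for n in('scene','top')}
for n in I:
    for t in('cover_grip','mat','tray','lever','vice','valve','knob','lock1_mid','screwdriver','brush','keyring'):
        r=manip.cut_out(t,n)
        for d in r[:2]:
            m=d['pixels'];ys,xs=np.nonzero(m);(c,wh,an)=cv2.minAreaRect(np.c_[xs,ys].astype(np.float32))
            print(n,t,round(d['confidence'],2),d['rect'],m.sum(),'cent',xs.mean().round(1),ys.mean().round(1),'box',np.round(c,1),np.round(wh,1),round(an,1))
crop(I['top'],270,110,380,190,'tcover',7);crop(I['scene'],260,220,400,390,'scover',3.5 and 3)
crop(I['top'],395,155,475,235,'tvalve',7);crop(I['scene'],130,160,230,300,'svalve',4)
E
```

```text
scene cover_grip 0.69 [267.5, 230.9, 392.1, 321.5] 8119 cent 329.3 273.7 box [330.9 274.7] [ 77.8 113.7] 84.9
scene mat 0.78 [270.7, 180.2, 385.3, 241.5] 5134 cent 327.8 211.5 box [328.7 212.5] [ 54.6 105.9] 79.7
scene mat 0.63 [269.0, 256.1, 389.5, 385.9] 3740 cent 328.6 330.9 box [316.8 324.8] [133.8 101.9] 18.6
scene tray 0.81 [414.4, 176.9, 479.6, 251.5] 4366 cent 445.5 214.0 box [447.  213.5] [73. 68.] 90.0
scene lever 0.66 [143.0, 178.8, 182.5, 245.1] 512 cent 163.6 206.8 box [166.5 210.5] [68.4 15.7] 63.4
scene lever 0.62 [271.2, 235.0, 390.3, 316.0] 8070 cent 329.3 274.0 box [330.2 274.4] [ 76.3 113.1] 84.3
scene vice 0.57 [267.3, 254.4, 390.6, 389.9] 3892 cent 328.0 330.3 box [315.6 324.2] [135.2 101.5] 19.5
scene valve 0.94 [145.1, 180.4, 211.6, 285.7] 3117 cent 178.2 244.5 box [170.8 229.4] [105.6  55.7] 71.6
scene valve 0.42 [267.4, 255.0, 389.9, 386.7] 3842 cent 328.9 330.1 box [316.  324.3] [134.9 100.8] 19.2
scene knob 0.87 [147.7, 180.6, 181.9, 242.7] 561 cent 164.2 207.9 box [166.5 210.5] [68.5 16.1] 63.9
scene knob 0.6 [265.2, 255.1, 395.1, 387.4] 3858 cent 328.4 33
[... 972 characters left out ...]
p lever 0.35 [261.4, 187.4, 354.1, 251.2] 4901 cent 310.3 219.6 box [310.3 219.8] [56.9 88.8] 86.1
top vice 0.84 [277.2, 84.3, 366.8, 184.9] 1703 cent 323.9 137.3 box [322.5 132.5] [86.3 99.2] 2.4
top valve 0.93 [408.0, 163.9, 463.5, 226.8] 1984 cent 431.2 198.2 box [429.8 199.1] [58.6 47.5] 55.0
top knob 0.8 [427.3, 184.9, 463.1, 215.8] 320 cent 446.3 201.8 box [445.3 202.1] [38. 17.] 34.8
top screwdriver 0.61 [190.3, 262.1, 241.6, 291.6] 246 cent 223.6 272.4 box [215.2 276.4] [ 8.  55.5] 63.4
top brush 0.87 [402.1, 262.2, 452.0, 277.7] 522 cent 429.8 268.0 box [426.4 267.4] [51.3 13.2] 8.5
top keyring 0.49 [216.6, 130.3, 237.6, 152.7] 146 cent 228.1 141.5 box [227.3 142. ] [15.8 15.6] 41.2
```

View pics/tcover.png

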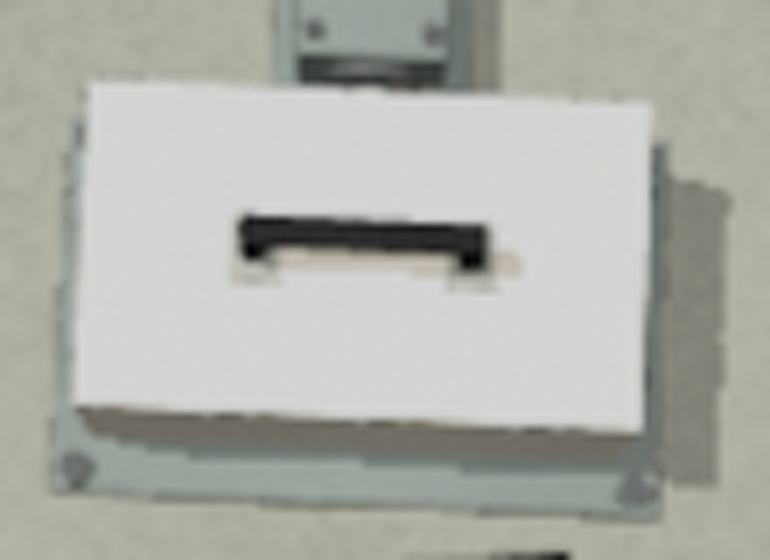

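View pics/scover.png

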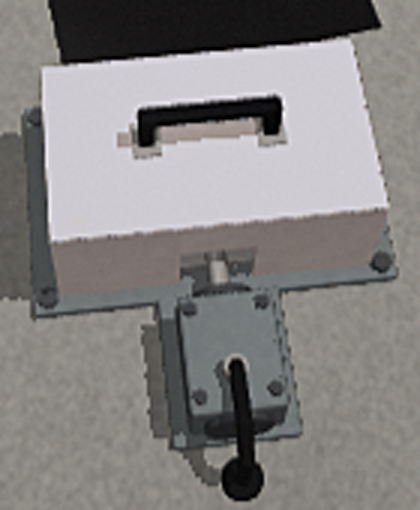

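View pics/tvalve.png

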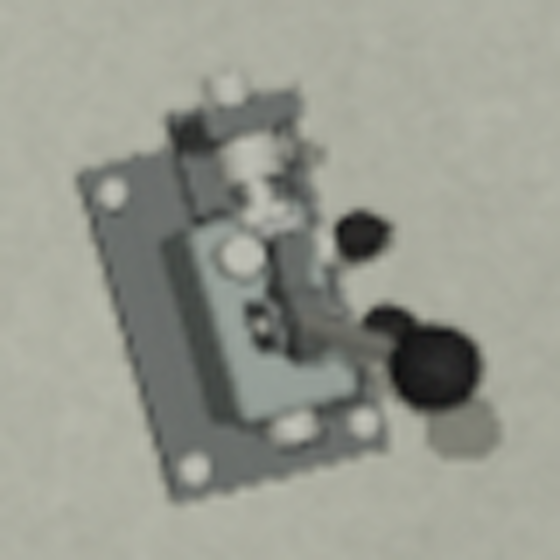

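View pics/svalve.png

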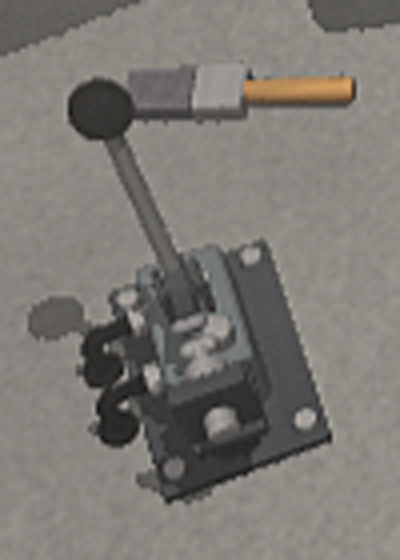

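```bash
python3 - <<'E'
from h import *
print('grip',tri((330,257),(321.9,144)))
T=lambda x,y:(270+x/7,110+y/7)
V=lambda x,y:(395+x/7,155+y/7)
for nm,p,q_,z in(('bar top',(240,213),(488,228),.166),('cover far',(90,83),(652,103),.124),('cover near',(76,407),(643,432),.124),('base near',(53,492),(657,520),.012),('coverL',(76,407),(90,83),.124),('coverR',(643,432),(652,103),.124)):
    a=onz('top',*T(*p),z);b=onz('top',*T(*q_),z);d=b-a;print(nm,a,b,np.linalg.norm(d),np.degrees(np.arctan2(d[1],d[0])))
print('knob',tri((155.3,187),(457.1,207.3)))
a=[onz('top',*V(*p),.01) for p in((78,175),(172,500),(385,445))]
d=a[0]-a[1];print('valve',a,np.linalg.norm(d),np.degrees(np.arctan2(d[1],d[0])))
print('knob z', onz('top',457.1,207.3,.239),onz('scene',155.3,187,.239))
# mat
for n,t in(('top','mat'),('scene','mat'),('top','tray')):
    m=manip.cut_out(t,n)[0]['pixels'].astype(np.uint8)
    c=cv2.findContours(m,0,1)[0];c=max(c,key=cv2.contourArea);bx=cv2.boxPoints(cv2.minAreaRect(c))
    print(n,t,bx.tolist(),[onz(n,*p,.004 if t=='mat' else .045) for p in bx])
    mm=cv2.moments(m,True);print(onz(n,mm['m10']/mm['m00'],mm['m01']/mm['m00'],.004))
s=manip.state();print(q(s['tool_rot']).as_matrix())
E
```

```text
grip (array([ 0.6485, -0.0109,  0.1563]), np.float64(0.0033076118080171))
bar top [0.6586 0.041  0.166 ] [ 0.6489 -0.0667  0.166 ] 0.10805939473715817 -95.14489955530178
cover far [0.7298 0.1088 0.124 ] [ 0.7132 -0.1455  0.124 ] 0.2548518158920961 -93.73113226604546
cover near [0.5818 0.1182 0.124 ] [ 0.5634 -0.136   0.124 ] 0.25483334127733837 -94.14918839122703
base near [0.5567 0.1413 0.012 ] [ 0.5346 -0.1553  0.012 ] 0.2974420022333146 -94.25931778401693
coverL [0.5818 0.1182 0.124 ] [0.7298 0.1088 0.124 ] 0.14826814535727223 -3.617347069189715
coverR [ 0.5634 -0.136   0.124 ] [ 0.7132 -0.1455  0.124 ] 0.15012745804507477 -3.628395970444572
knob (array([ 0.4404, -0.3834,  0.2383]), np.float64(0.0018481300298430789))
valve [array([ 0.5456, -0.3016,  0.01  ]), array([ 0.3851, -0.3402,  0.01  ]), array([ 0.4091, -0.4451,  0.01  ])] 0.16505115519063898 13.516953381653682
knob z [ 0.4403 -0.3841  0.239 ] [ 0.4414 -0.3822  0.239 ]
top mat [[263.93792724609375, 195.2552032470703], [352.32415771484375, 187.88966369628906], [356.94482421875, 243.3379364013672], [268.55859375, 250.70347595
[... 216 characters left out ...]
06], [375.94403076171875, 176.19200134277344], [385.70404052734375, 229.8719940185547], [281.51202392578125, 248.8159942626953]] [array([ 0.3332, -0.1176,  0.004 ]), array([0.317, 0.208, 0.004]), array([0.5116, 0.1838, 0.004 ]), array([ 0.5201, -0.1133,  0.004 ])]
[0.421  0.0353 0.004 ]
top tray [[182.188232421875, 227.1529541015625], [196.54116821289062, 162.56472778320312], [245.67059326171875, 173.48236083984375], [231.31765747070312, 238.07058715820312]] [array([0.4047, 0.4588, 0.045 ]), array([0.6206, 0.4101, 0.045 ]), array([0.5789, 0.2447, 0.045 ]), array([0.3641, 0.2953, 0.045 ])]
[0.494  0.3643 0.004 ]
[[ 0.914   0.4058 -0.    ]
 [ 0.4058 -0.914   0.    ]
 [-0.     -0.     -1.    ]]
```

```bash
python3 -m creep '[[0,0,-6.91,0,0,-0.014,1],[0,0,-6.91,0,0,-0.014,1],[0,0,-6.91,0,0,-0.014,1],[0,0,-6.91,0,0,-0.014,1],[0,0,-6.91,0,0,-0.014,1],[0,0,-6.91,0,0,-0.014,1],[0,0,-6.91,0,0,-0.014,1],[0,0,-6.91,0,0,-0.014,1],[0,0,-6.91,0,0,-0.014,1]]'
python3 -m creep '[[0,0,0,0.0324,0.0197,0,1],[0,0,0,0.0324,0.0197,0,1],[0,0,0,0.0324,0.0197,0,1],[0,0,0,0.0324,0.0197,0,1],[0,0,0,0.0324,0.0197,0,1],[0,0,0,0.0324,0.0197,0,1],[0,0,0,0.0324,0.0197,0,1],[0,0,0,0.0324,0.0197,0,1],[0,0,0,0.0324,0.0197,0,1],[0,0,0,0.0324,0.0197,0,1],[0,0,0,0.0324,0.0197,0,1],[0,0,0,0.0324,0.0197,0,1],[0,0,0,0.0324,0.0197,0,1],[0,0,0,0.0324,0.0197,0,1],[0,0,0,0.0324,0.0197,0,1],[0,0,0,0.0324,0.0197,0,1],[0,0,0,0.0324,0.0197,0,1],[0,0,0,0.0324,0.0197,0,1]]'
cat > st.py <<'E'
import sys
from h import *
p,r=tcp();M=r.as_matrix();s=manip.state()
print('t',s['time'],'tcp',p,'yawx',np.degrees(np.arctan2(M[1,0],M[0,0])),'tilt',np.degrees(np.arccos(-M[2,2])),'F',s['contact_force'],'w',s['gripper_width'],'j6',s['joint_pos'][5],'j',s['joint_pos'])
if len(sys.argv)>3:
    g=np.array([float(a) for a in sys.argv[1:4]])
    print('tool shift',M.T@(g-p))
    if len(sys.argv)>4: print('az',-( (float(sys.argv[4])-np.degrees(np.arctan2(M[1,0],M[0,0]))+180)%360-180))
E
python3 st.py 0.647 -0.0125 0.35 86.1
```

```text
time: 2.2
tool_pos: [0.2536, -0.5712, 0.358]
tool_rot: [0.0, 0.729, 0.685, -0.0]
contact_force: [-0.0, -0.2, -0.1]
gripper_width: 1.001
time: 3.7
tool_pos: [0.6476, -0.0115, 0.3574]
tool_rot: [0.0, 0.731, 0.683, 0.0]
contact_force: [0.4, -1.4, -0.1]
gripper_width: 1.006
t 3.7 tcp [ 0.6476 -0.0115  0.3574] yawx 86.14279928013481 tilt 0.014847005109701683 F [ 0.3761 -1.4492 -0.0966] w 1.0058199546578566 j6 -0.065186954875147 j [-0.1325  0.0623  1.3961 -0.0001  1.6829 -0.0652]
tool shift [-0.0011 -0.0005  0.0074]
az 0.04279928013482959
```

```bash
python3 -m creep '[[0,0,0,0,0,0.036,0.7],[0,0,0,0,0,0.036,0.7],[0,0,0,0,0,0.036,0.7],[0,0,0,0,0,0.036,0.7],[0,0,0,0,0,0.036,0.7],[0,0,0,0,0,0,0.7]]'
python3 - <<'E'
from h import *
crop(manip.grab_frame('top'),260,90,380,190,'t1',6);crop(manip.grab_frame('scene'),250,190,400,320,'s1',5)
E
```

```text
time: 4.2
tool_pos: [0.6415, -0.0125, 0.1673]
tool_rot: [-0.006, 0.731, 0.683, -0.005]
contact_force: [-1.3, -0.2, -1.5]
gripper_width: 0.702
```

View pics/s1.png

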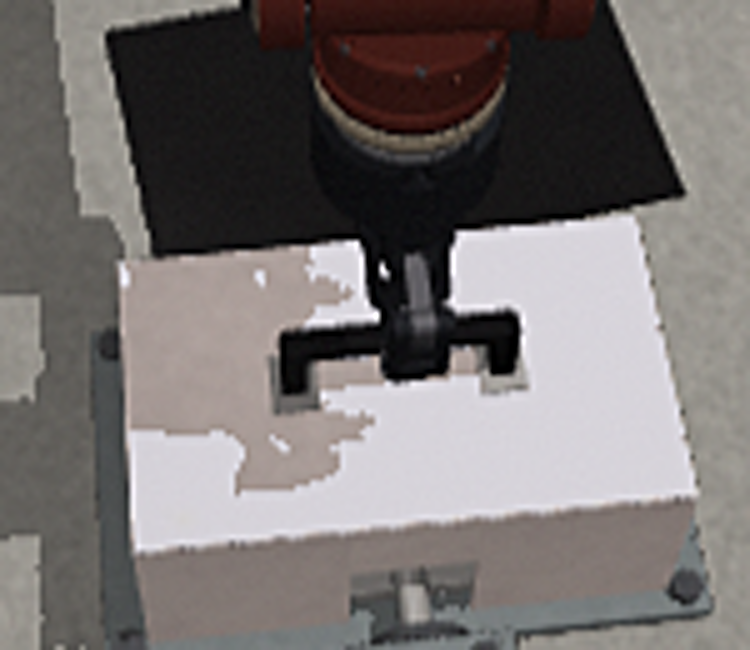

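```bash
python3 -m creep '[[0,0,0,0,0,0,0.7],[0,0,0,0,0,0,0.7],[0,0,0,0,0,0,0.7]]'; python3 st.py 0.6475 -0.0125 0.141 86.1
```

```text
time: 4.55
tool_pos: [0.6486, -0.0136, 0.1811]
tool_rot: [0.002, 0.731, 0.683, 0.002]
contact_force: [0.0, 0.1, 0.4]
gripper_width: 0.701
t 4.55 tcp [ 0.6486 -0.0136  0.1811] yawx 86.12368230307167 tilt 0.3308843903732197 F [0.0119 0.1007 0.409 ] w 0.7007112239745457 j6 -0.06790491940606966 j [-0.1356  0.1381  1.6065  0.      1.3912 -0.0679]
tool shift [ 0.001  -0.0014  0.0401]
az 0.02368230307166641
```

View pics/t1.png

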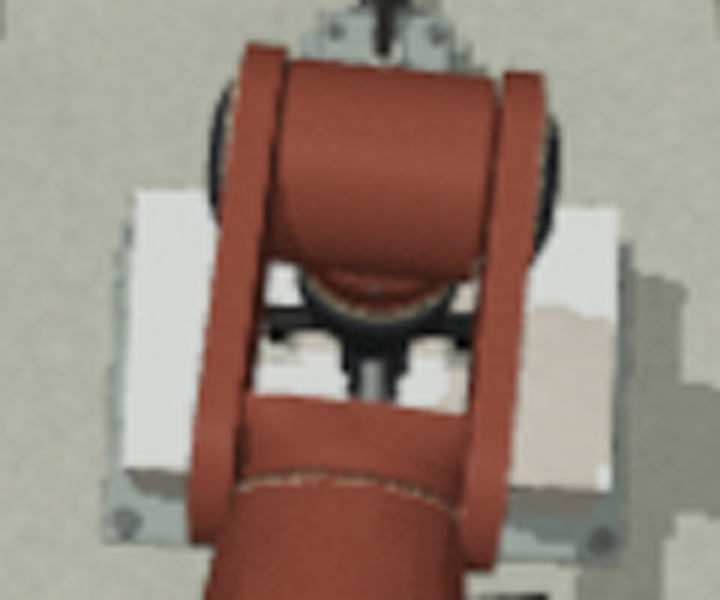

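```bash
python3 -m creep '[[0,0,0,0,0,0.01,0.7],[0,0,0,0,0,0.015,0.7],[0,0,0,0,0,0.01,0.7],[0,0,0,0,0,0.005,0.7],[0,0,0,0,0,0,0.7],[0,0,0,0,0,0,0],[0,0,0,0,0,0,0],[0,0,0,0,0,0,0],[0,0,0,0,0,0,0],[0,0,0,0,0,0,0],[0,0,0,0,0,0,0],[0,0,0,0,0,0,0],[0,0,0,0,0,0,0]]'; python3 st.py 0.6475 -0.0125 0.141 86.1
```

```text
time: 5.63
tool_pos: [0.6476, -0.0134, 0.1383]
tool_rot: [0.001, 0.731, 0.683, 0.001]
contact_force: [3.2, -0.6, 1.7]
gripper_width: 0.155
t 5.6333 tcp [ 0.6476 -0.0134  0.1383] yawx 86.13184175883573 tilt 0.14141283160216717 F [ 3.2331 -0.5673  1.6705] w 0.15458992289083595 j6 -0.06800150595235312 j [-0.1355  0.1746  1.6401  0.      1.3244 -0.068 ]
tool shift [ 0.0009 -0.0002 -0.0027]
az 0.03184175883575335
```

```bash
python3 -m creep '[[0,0,0,0,0,-0.005,0],[0,0,0,0,0,-0.01,0],[0,0,0,0,0,-0.015,0],[0,0,0,0,0,-0.015,0],[0,0,0,0,0,-0.015,0],[0,0,0,0,0,-0.015,0],[0,0,0,0,0,-0.015,0],[0,0,0,0,0,-0.015,0],[0,0,0,0,0,-0.015,0],[0,0,0,0,0,-0.005,0],[0,0,0,0,0,0,0],[0,0,0,0,0,0,0]]'; python3 st.py 0.420 0.025 0.26 90
python3 - <<'E'
from h import *
cv2.imwrite('pics/s2.png',manip.grab_frame('scene'))
E
```

```text
time: 6.63
tool_pos: [0.6467, -0.0133, 0.2624]
tool_rot: [0.0, 0.731, 0.683, 0.0]
contact_force: [-0.2, -0.1, -5.5]
gripper_width: 0.152
t 6.6333 tcp [ 0.6467 -0.0133  0.2624] yawx 86.12437050288466 tilt 0.00291538735966241 F [-0.1856 -0.1102 -5.4973] w 0.15216137109241962 j6 -0.0679154752943432 j [-0.1356  0.0873  1.525   0.      1.5293 -0.0679]
tool shift [ 0.0229 -0.2288  0.0023]
az -3.875629497115341
```

View pics/s2.png

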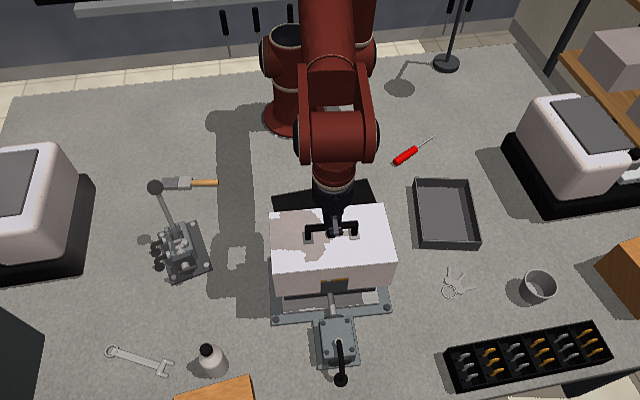

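```bash
python3 -m creep '[[0,0,0,0.001,-0.01,0,0],[0,0,0,0.0025,-0.023,0,0],[0,0,0,0.0025,-0.028,0,0],[0,0,0,0.0025,-0.028,0,0],[0,0,0,0.0025,-0.028,0,0],[0,0,0,0.0025,-0.028,0,0],[0,0,0,0.0025,-0.028,0,0],[0,0,0,0.0025,-0.024,0,0],[0,0,0,0.0025,-0.018,0,0],[0,0,0,0.0015,-0.01,0,0],[0,0,0,0,-0.004,0,0],[0,0,0,0,0,0,0],[0,0,0,0,0,0.015,0],[0,0,0,0,0,0.025,0],[0,0,0,0,0,0.025,0],[0,0,0,0,0,0.025,0],[0,0,0,0,0,0.02,0],[0,0,0,0,0,0.01,0],[0,0,0,0,0,0,0]]'; python3 st.py 0.420 0.025 0.131 90
```

```text
time: 8.27
tool_pos: [0.4179, 0.0247, 0.1389]
tool_rot: [-0.003, 0.731, 0.683, -0.002]
contact_force: [0.1, -0.6, -5.6]
gripper_width: 0.15
t 8.2667 tcp [0.4179 0.0247 0.1389] yawx 86.11543152172162 tilt 0.38240822413572423 F [ 0.0569 -0.6089 -5.6037] w 0.1502272024782703 j6 -0.051261886703758225 j [-0.1191 -0.3994  2.1658 -0.      1.3819 -0.0513]
tool shift [0.0004 0.0021 0.0079]
az -3.884568478278368
```

```bash
python3 -m creep '[[0,0,0,0,0,0.004,0],[0,0,0,0,0,0.003,0],[0,0,0,0,0,0.002,0],[0,0,0,0,0,0,0],[0,0,0,0,0,0,0]]'; python3 st.py
```

```text
time: 8.68
tool_pos: [0.4203, 0.0246, 0.1341]
tool_rot: [0.0, 0.731, 0.683, 0.0]
contact_force: [-0.6, 0.1, -4.0]
gripper_width: 0.149
t 8.6833 tcp [0.4203 0.0246 0.1341] yawx 86.12901773573101 tilt 0.07471078847465826 F [-0.5576  0.1237 -3.9581] w 0.14940621175998894 j6 -0.051274556043646266 j [-0.1188 -0.3934  2.1699  0.      1.3638 -0.0513]
```

```bash
python3 -m creep '[[0,0,0,0,0,0.002,0],[0,0,0,0,0,0.002,0],[0,0,0,0,0,0,0],[0,0,0,0,0,0,0]]'; python3 st.py
```

```text
time: 9.02
tool_pos: [0.4205, 0.0245, 0.1301]
tool_rot: [0.001, 0.731, 0.683, 0.001]
contact_force: [1.6, 0.7, -1.2]
gripper_width: 0.151
t 9.0167 tcp [0.4205 0.0245 0.1301] yawx 86.12550557888635 tilt 0.10534811270822053 F [ 1.6379  0.6705 -1.1712] w 0.15085276422597696 j6 -0.051217624043624316 j [-0.1188 -0.3886  2.1734 -0.      1.355  -0.0512]
```

```bash
python3 -m creep '[[0,0,0,0,0,0,0.7],[0,0,0,0,0,0,0.7],[0,0,0,0,0,0,0.7],[0,0,0,0,0,0,0.7],[0,0,0,0,0,0,0.7],[0,0,0,0,0,-0.02,0.7],[0,0,0,0,0,-0.035,0.7],[0,0,0,0,0,-0.035,0.7],[0,0,0,0,0,-0.035,0.7],[0,0,0,0,0,-0.035,0],[0,0,0,0,0,-0.035,0],[0,0,0,0,0,0,0],[0,0,0,0,0,0,0]]'; python3 st.py 0.3775 -0.3985 0.32 13.5
python3 - <<'E'
from h import *
cv2.imwrite('pics/s3.png',manip.grab_frame('scene'))
E
```

```text
time: 10.1
tool_pos: [0.4209, 0.0245, 0.3274]
tool_rot: [0.002, 0.731, 0.683, 0.002]
contact_force: [0.0, -0.9, -0.8]
gripper_width: 0.138
t 10.1 tcp [0.4209 0.0245 0.3274] yawx 86.12971738765096 tilt 0.3226018375097935 F [ 0.0221 -0.8978 -0.8291] w 0.13754192679019084 j6 -0.05120881597703432 j [-0.1188 -0.4986  1.9229  0.      1.7117 -0.0512]
tool shift [-0.425  -0.0148  0.0074]
az 72.62971738765096
```

View pics/s3.png

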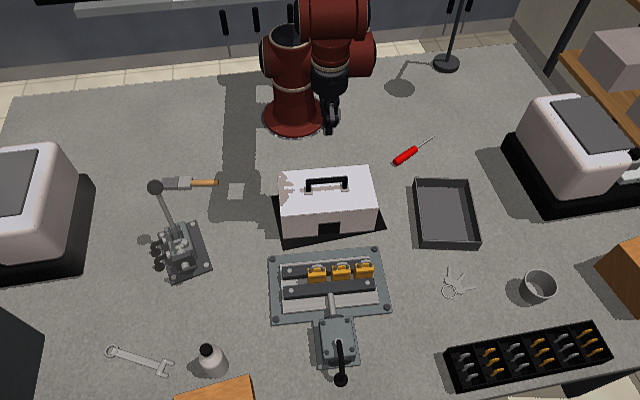

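```bash
python3 -m creep '[[0,0,6.6,0,0,0,0],[0,0,6.6,0,0,0,0],[0,0,6.6,0,0,0,0],[0,0,6.6,0,0,0,0],[0,0,6.6,0,0,0,0],[0,0,6.6,0,0,0,0],[0,0,6.6,0,0,0,0],[0,0,6.6,0,0,0,0],[0,0,6.6,0,0,0,0],[0,0,6.6,0,0,0,0],[0,0,6.6,0,0,0,0]]'
python3 -m creep '[[0,0,0,-0.006,0.017,0,0],[0,0,0,-0.0117,0.0334,0,0],[0,0,0,-0.0117,0.0334,0,0],[0,0,0,-0.0117,0.0334,0,0],[0,0,0,-0.0117,0.0334,0,0],[0,0,0,-0.0117,0.0334,0,0],[0,0,0,-0.0117,0.0334,0,0],[0,0,0,-0.0117,0.0334,0,0],[0,0,0,-0.0117,0.0334,0,0],[0,0,0,-0.0117,0.0334,0,0],[0,0,0,-0.0117,0.0334,0,0],[0,0,0,-0.0117,0.0334,0,0],[0,0,0,-0.006,0.017,0,0],[0,0,0,0,0,0,0],[0,0,0,0,0,0,0],[0,0,0,0,0,0,0]]'; python3 st.py 0.3775 -0.3985 0.222 13.5
```

```text
time: 11.07
tool_pos: [0.419, 0.0247, 0.3216]
tool_rot: [-0.001, 0.993, 0.115, -0.002]
contact_force: [0.7, -0.0, 0.3]
gripper_width: 0.001
time: 12.4
tool_pos: [0.3767, -0.3975, 0.3226]
tool_rot: [-0.001, 0.993, 0.118, -0.001]
contact_force: [-1.2, -0.2, -0.6]
gripper_width: -0.003
t 12.4 tcp [ 0.3767 -0.3975  0.3226] yawx 13.54623260593789 tilt 0.17283085041793234 F [-1.1684 -0.1758 -0.5981] w -0.0030949308535300184 j6 0.38603500092193826 j [-0.9484 -0.1682  1.6746  0.0003  1.6382  0.386 ]
tool shift [0.0006 0.0015 0.1006]
az 0.04623260593788814
```

```bash
python3 -m creep '[[0,0,0,0,0.0015,0.02,0],[0,0,0,0,0,0.03,0],[0,0,0,0,0,0.03,0],[0,0,0,0,0,0.02,0],[0,0,0,0,0,0,0],[0,0,0,0,0,0,0],[0,0,0,0.01,0,0,0],[0,0,0,0.01,0,0,0],[0,0,0,0.01,0,0,0],[0,0,0,0.01,0,0,0],[0,0,0,0.01,0,0,0]]'; python3 st.py
python3 - <<'E'
from h import *
crop(manip.grab_frame('scene'),110,120,260,290,'s4',4)
E
```

```text
time: 13.32
tool_pos: [0.4268, -0.3887, 0.226]
tool_rot: [0.001, 0.993, 0.118, -0.001]
contact_force: [-5.2, -0.4, 3.6]
gripper_width: -0.001
t 13.3167 tcp [ 0.4268 -0.3887  0.226 ] yawx 13.549601920255295 tilt 0.1422276934539868 F [-5.1712 -0.415   3.5529] w -0.0007995990426992565 j6 0.46785318228279027 j [-0.8667 -0.0577  1.732  -0.0021  1.466   0.4679]
```

View pics/s4.png

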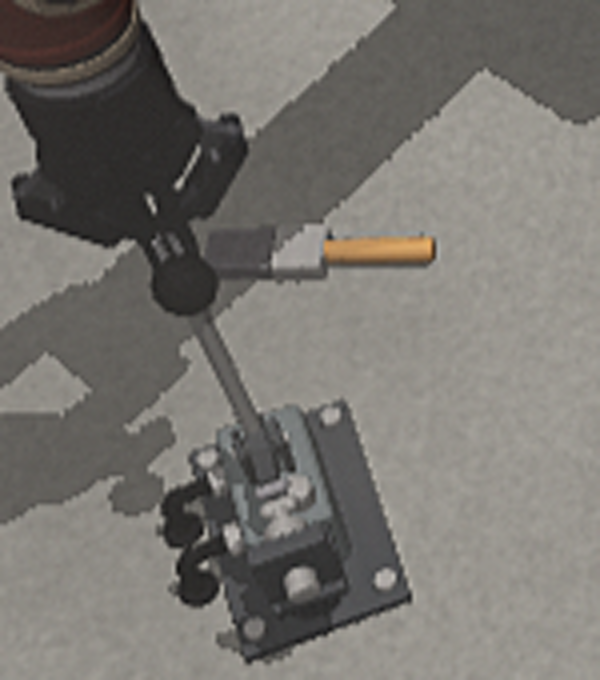

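```bash
python3 -m creep '[[0,0,0,0.008,0,0,0],[0,0,0,0.008,0,0,0],[0,0,0,0.008,0,0,0],[0,0,0,0.008,0,0,0],[0,0,0,0.008,0,0,0],[0,0,0,0.008,0,0,0],[0,0,0,0.008,0,0,0],[0,0,0,0.006,0,0,0],[0,0,0,0.004,0,0,0],[0,0,0,0,0,0,0]]'; python3 st.py
python3 - <<'E'
from h import *
crop(manip.grab_frame('scene'),110,120,260,290,'s5',4)
E
```

```text
time: 14.2
tool_pos: [0.4909, -0.3723, 0.2238]
tool_rot: [-0.0, 0.993, 0.118, 0.0]
contact_force: [-0.6, 0.9, 0.5]
gripper_width: 0.0
t 14.2 tcp [ 0.4909 -0.3723  0.2238] yawx 13.585546741941727 tilt 0.04415775939998769 F [-0.6023  0.9002  0.4848] w 0.00023755142744860282 j6 0.5637352532396809 j [-0.7699  0.0368  1.6419  0.0006  1.4634  0.5637]
```

View pics/s5.png

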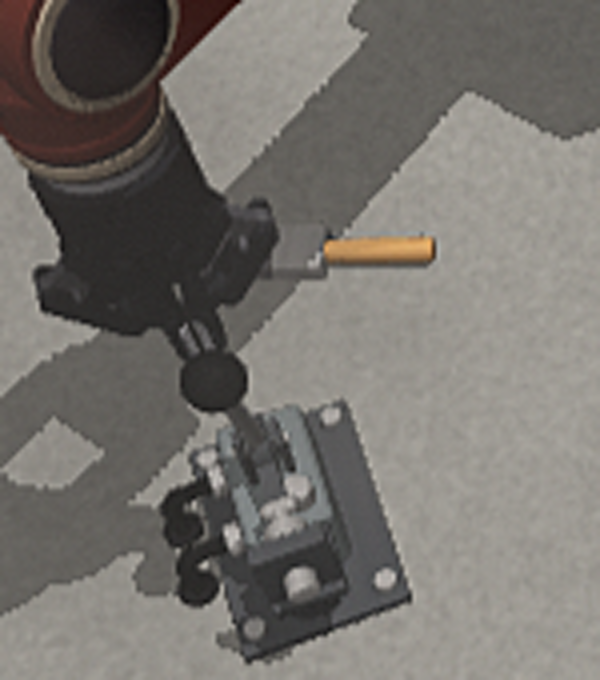

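```bash
python3 -m creep '[[0,0,0,-0.02,0,0,0],[0,0,0,-0.02,0,0,0],[0,0,0,-0.02,0,-0.01,0],[0,0,0,0,0,-0.03,0],[0,0,0,0,0,-0.03,0],[0,0,0,0,0,-0.03,1],[0,0,0,-0.03,0,-0.02,1],[0,0,0,-0.03,0,0,1],[0,0,0,0,0,0,1],[0,0,0,0,0,0,1]]'; python3 st.py
python3 - <<'E'
from h import *
I=manip.grab_frame('scene');J=manip.grab_frame('top')
crop(I,110,140,240,290,'s6',4)
crop(I,255,235,400,345,'s7',5)
crop(J,270,90,375,190,'t7',7)
crop(J,395,155,475,235,'t6',7)
cv2.imwrite('pics/s6full.png',I);cv2.imwrite('pics/t6full.png',J)
E
```

```text
time: 15.08
tool_pos: [0.3725, -0.4014, 0.3449]
tool_rot: [0.001, 0.993, 0.117, 0.001]
contact_force: [0.6, -0.7, -1.2]
gripper_width: 0.706
t 15.0833 tcp [ 0.3725 -0.4014  0.3449] yawx 13.404926818340432 tilt 0.0862954954083663 F [ 0.588  -0.691  -1.2182] w 0.7060196654410581 j6 0.3781077104553988 j [-0.9588 -0.1752  1.6446  0.0005  1.6708  0.3781]
```

View pics/s6.png

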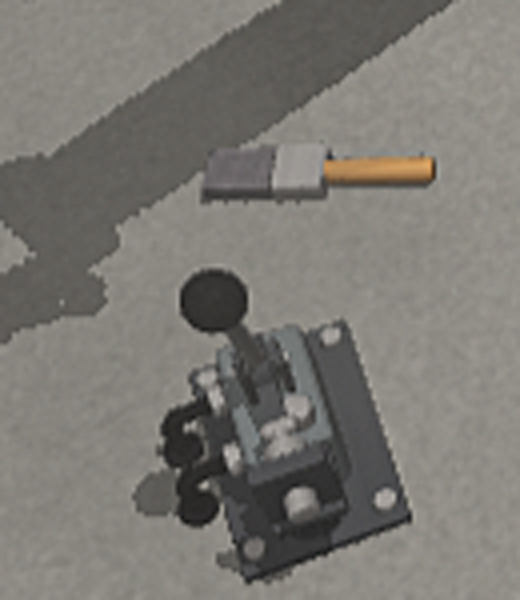

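View pics/s7.png

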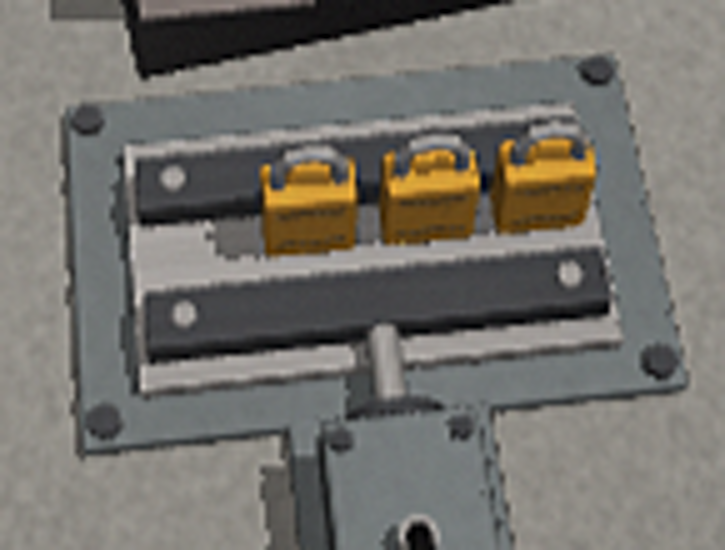

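View pics/t7.png

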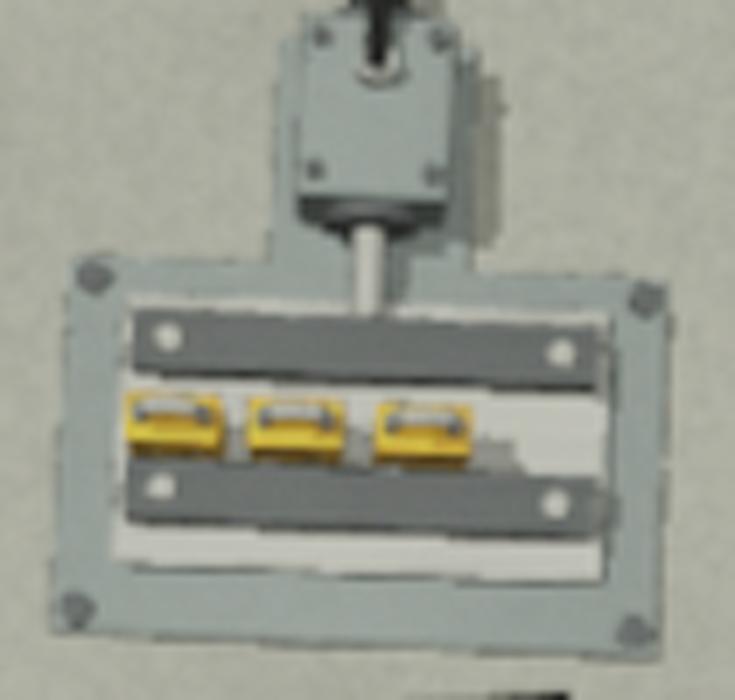

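View pics/t6full.png

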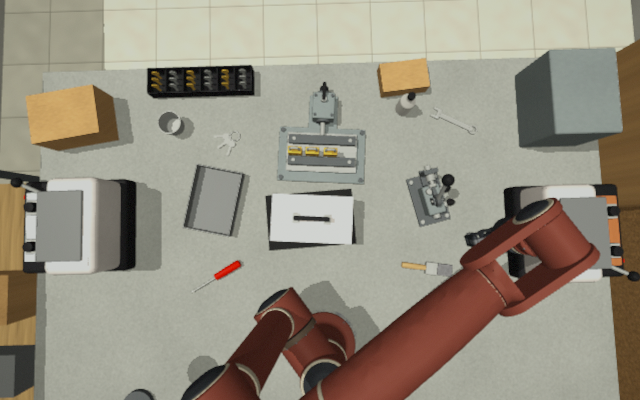

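View pics/t6.png

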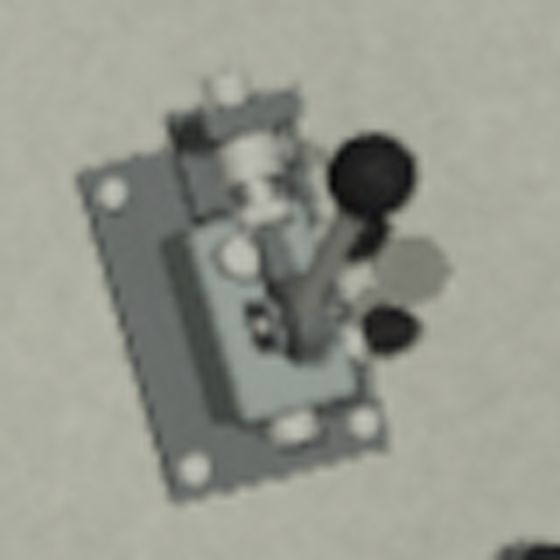

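```bash
python3 - <<'E'
from h import *
for a,b in(((366.2,261.5),(295.4,147.9)),((342.6,264.5),(311.9,148.6)),((317.4,266.5),(330.4,149.3))): print(tri(a,b),onz('top',*b,.114),onz('scene',*a,.114))
print('knob',tri((163.5,215),(395+372/7,155+173/7)))
T=lambda x,y:(270+x/7,90+y/7)
# body back top edge corners z=.084
for c in((130,393),(222,399),(250,397),(345,403),(378,403),(473,409)): print('bk',onz('top',*T(*c),.084))
# fixed jaw inner edge, top z .046
for c in((130,455),(607,478),(135,372),(597,392)): print('jaw',onz('top',*T(*c),.046))
# base corners
for c in((75,258),(668,283),(660,660),(53,632)): print('base',onz('top',*T(*c),.012))
for n in('scene','top'):
    for d in manip.cut_out('lock1_mid',n): 
        ys,xs=np.nonzero(d['pixels']);print(n,d['confidence'],d['rect'],xs.mean(),ys.mean(),onz(n,xs.mean(),ys.mean(),.075))
    d=manip.cut_out('tray',n)[0];m=d['pixels'].astype(np.uint8)
    c=max(cv2.findContours(m,0,1)[0],key=cv2.contourArea);bx=cv2.boxPoints(cv2.minAreaRect(c));print(n,'tray',[onz(n,*p,.045) for p in bx])
J=manip.grab_frame('top');crop(J,175,150,260,250,'t8',7)
E
```

```text
(array([0.6496, 0.0763, 0.1074]), np.float64(0.009152464314699906)) [0.647  0.0715 0.114 ] [0.6537 0.0793 0.114 ]
(array([0.6459, 0.0214, 0.1037]), np.float64(0.004805813995254537)) [0.6433 0.019  0.114 ] [0.6515 0.0221 0.114 ]
(array([ 0.6414, -0.0385,  0.1055]), np.float64(0.0033174279417898674)) [ 0.6393 -0.0398  0.114 ] [ 0.646  -0.0378  0.114 ]
knob (array([ 0.5193, -0.3645,  0.2323]), np.float64(0.0021553138534139036))
bk [0.6596 0.0954 0.084 ]
bk [0.6556 0.0525 0.084 ]
bk [0.6561 0.0394 0.084 ]
bk [ 0.652  -0.0049  0.084 ]
bk [ 0.6516 -0.0203  0.084 ]
bk [ 0.6475 -0.0645  0.084 ]
jaw [0.6374 0.0989 0.046 ]
jaw [ 0.6198 -0.1301  0.046 ]
jaw [0.6778 0.0956 0.046 ]
jaw [ 0.6617 -0.1268  0.046 ]
base [0.7436 0.1267 0.012 ]
base [ 0.7225 -0.1676  0.012 ]
base [ 0.5346 -0.1568  0.012 ]
base [0.5567 0.1413 0.012 ]
scene tray [array([0.3692, 0.2924, 0.045 ]), array([0.3725, 0.4891, 0.045 ]), array([0.6386, 0.4065, 0.045 ]), array([0.632 , 0.2357, 0.045 ])]
top 0.19 [269.0, 194.2, 353.6, 245.0] 311.45777891504605 219.1476458546571 [0.4194 0.027  0.075 ]
top tray [array([0.4034, 0.4571, 0.045 ]), array([0.6169, 0.4138, 0.045 ]), array([0.5785, 0.2467, 0.045 ]), array([0.3661, 0.292 , 0.045 ])]
```

View pics/t8.png

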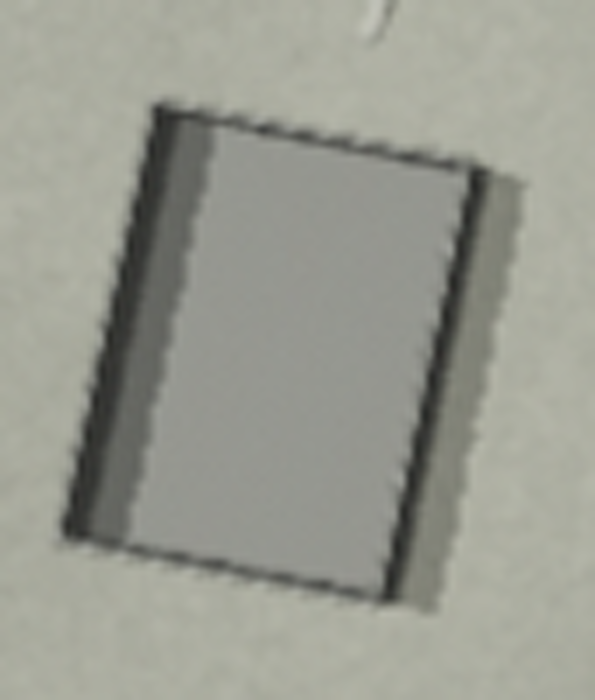

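```bash
python3 -m creep '[[0,0,-6.59,0,0,0,0.8],[0,0,-6.59,0,0,0,0.8],[0,0,-6.59,0,0,0,0.8],[0,0,-6.59,0,0,0,0.8],[0,0,-6.59,0,0,0,0.8],[0,0,-6.59,0,0,0,0.8],[0,0,-6.59,0,0,0,0.8],[0,0,-6.59,0,0,0,0.8],[0,0,-6.59,0,0,0,0.8],[0,0,-6.59,0,0,0,0.8],[0,0,-6.59,0,0,0,0.8]]'
python3 -m creep '[[0,0,0,0.0165,0.008,0,0.8],[0,0,0,0.0329,0.0159,0,0.8],[0,0,0,0.0329,0.0159,0,0.8],[0,0,0,0.0329,0.0159,0,0.8],[0,0,0,0.0329,0.0159,0,0.8],[0,0,0,0.0329,0.0159,0,0.8],[0,0,0,0.0329,0.0159,0,0.8],[0,0,0,0.0329,0.0159,0,0.8],[0,0,0,0.0329,0.0159,0,0.8],[0,0,0,0.0329,0.0159,0,0.8],[0,0,0,0.0329,0.0159,0,0.8],[0,0,0,0.0329,0.0159,0,0.8],[0,0,0,0.0329,0.0159,0,0.8],[0,0,0,0.0329,0.0159,0,0.8],[0,0,0,0.0329,0.0159,0,0.8],[0,0,0,0.0165,0.008,0,0.8],[0,0,0,0,0,0.02,0.8],[0,0,0,0,0,0.02,0.8],[0,0,0,0,0,0,0.8],[0,0,0,0,0,0,0.8]]'; python3 st.py 0.6452 0.0735 0.13 85.9
```

```text
time: 16.35
tool_pos: [0.3738, -0.4007, 0.344]
tool_rot: [-0.0, 0.729, 0.684, 0.0]
contact_force: [-1.1, 0.1, -0.1]
gripper_width: 0.803
time: 18.02
tool_pos: [0.645, 0.0753, 0.3023]
tool_rot: [-0.001, 0.731, 0.682, -0.001]
contact_force: [-0.2, 1.1, 0.2]
gripper_width: 0.8
t 18.0167 tcp [0.645  0.0753 0.3023] yawx 86.0563962736701 tilt 0.2294663202015285 F [-0.167   1.0928  0.2208] w 0.799592775696195 j6 0.07056570719861435 j [0.0017 0.0803 1.4668 0.     1.5984 0.0706]
tool shift [-0.0018  0.0011  0.1723]
az 0.15639627367011144
```

Descend to 0.13 above lock A and look.

```bash
python3 -m creep '[[0,0,0,-0.0018,0.0005,0.02,0.8],[0,0,0,0,0,0.035,0.8],[0,0,0,0,0,0.035,0.8],[0,0,0,0,0,0.035,0.8],[0,0,0,0,0,0.03,0.8],[0,0,0,0,0,0.015,0.8],[0,0,0,0,0,0,0.8],[0,0,0,0,0,0,0.8],[0,0,0,0,0,0,0.8]]'; python3 st.py 0.6452 0.0735 0.055 85.9
python3 - <<'E'
from h import *
crop(manip.grab_frame('scene'),270,190,420,310,'s9',5)
E
```

```text
time: 18.77
tool_pos: [0.6481, 0.073, 0.1378]
tool_rot: [0.002, 0.731, 0.682, 0.002]
contact_force: [-0.6, -0.3, 0.3]
gripper_width: 0.796
t 18.7667 tcp [0.6481 0.073  0.1378] yawx 86.00884917409067 tilt 0.2962059450878842 F [-0.6244 -0.2806  0.3009] w 0.7964519577891991 j6 0.0677328720905372 j [-0.0019  0.1832  1.6311  0.      1.3221  0.0677]
tool shift [ 0.0003 -0.0034  0.0828]
az 0.10884917409066475
```

View pics/s9.png

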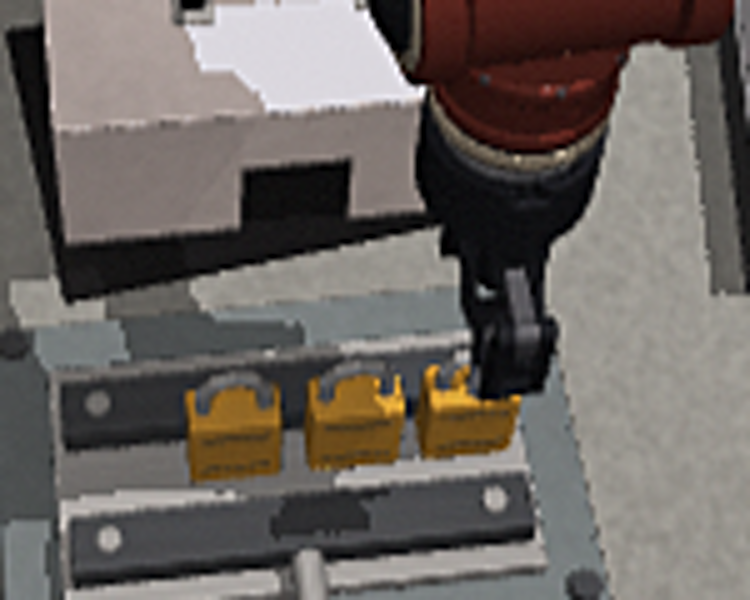

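```bash
python3 - <<'E'
from h import *
for y in(.0735,.0165,-.041):
  x=.6416+(y-.0165)*.0697
  for z in(.024,.084,.116): print(y,z,(proj('scene',[x+ (.012 if z<.1 else 0),y,z])-[270,190])*5)
p,_=tcp();print((proj('scene',p+[.03,0,0])-[270,190])*5)
E
```

```text
0.0735 0.024 [454.0531 449.4037]
0.0735 0.084 [465.1984 395.4486]
0.0735 0.116 [465.4244 342.4937]
0.0165 0.024 [343.3084 460.718 ]
0.0165 0.084 [349.2621 407.073 ]
0.0165 0.116 [347.3063 354.112 ]
-0.041 0.024 [230.6951 472.2232]
-0.041 0.084 [231.3251 418.898 ]
-0.041 0.116 [227.1307 365.9327]
[486.2179 381.5357]
```

```bash
python3 -m creep '[[0,0,0,-0.002,-0.003,0.015,0.8],[0,0,0,0,0,0.02,0.8],[0,0,0,0,0,0.02,0.8],[0,0,0,0,0,0.015,0.8],[0,0,0,0,0,0.008,0.8],[0,0,0,0,0,0.003,0.8],[0,0,0,0,0,0,0.8],[0,0,0,0,0,0,0.8],[0,0,0,0,0,0,0.8]]'; python3 st.py 0.6452 0.0735 0.055 85.9
python3 - <<'E'
from h import *
crop(manip.grab_frame('scene'),270,190,420,310,'s10',5)
E
```

```text
time: 19.57
tool_pos: [0.6441, 0.0713, 0.055]
tool_rot: [0.001, 0.731, 0.682, 0.001]
contact_force: [0.1, -1.3, -0.0]
gripper_width: 0.802
t 19.5667 tcp [0.6441 0.0713 0.055 ] yawx 86.01862557257367 tilt 0.1531284661853895 F [ 0.1229 -1.2717 -0.0426] w 0.8017402563407082 j6 0.06492199639965894 j [-0.0046  0.2658  1.6847 -0.      1.1884  0.0649]
tool shift [ 0.0023  0.001  -0.    ]
az 0.1186255725736487
```

View pics/s10.png

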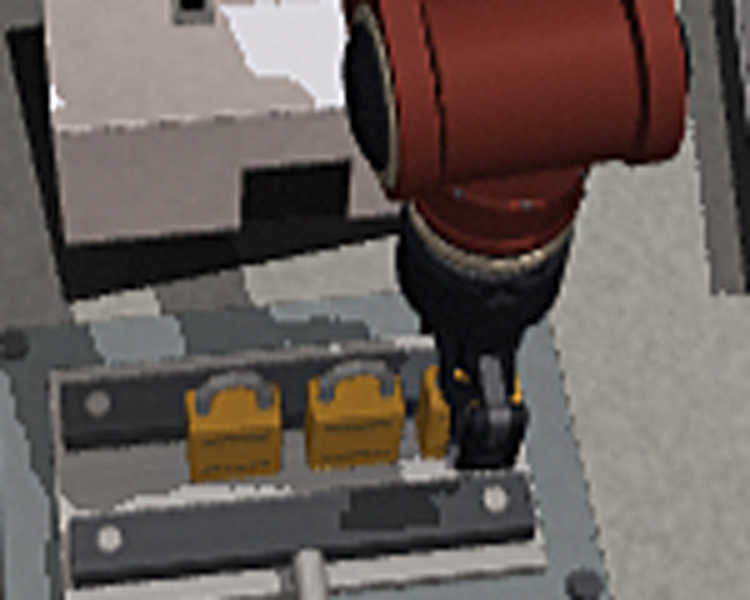

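```bash
python3 -m creep '[[0,0,0,-0.003,0,0,0.8],[0,0,0,0,0,0,0],[0,0,0,0,0,0,0],[0,0,0,0,0,0,0],[0,0,0,0,0,0,0],[0,0,0,0,0,0,0],[0,0,0,0,0,0,0],[0,0,0,0,0,0,0],[0,0,0,0,0,-0.006,0],[0,0,0,0,0,-0.015,0],[0,0,0,0,0,-0.025,0],[0,0,0,0,0,-0.025,0],[0,0,0,0,0,-0.025,0],[0,0,0,0,0,-0.025,0],[0,0,0,0,0,-0.02,0],[0,0,0,0,0,-0.009,0],[0,0,0,0,0,0,0],[0,0,0,0,0,0,0]]'; python3 st.py 0.4335 0.3645 0.205 78
python3 - <<'E'
from h import *
crop(manip.grab_frame('scene'),270,150,420,310,'s11',4)
c=np.array([.492,.352]);u=np.array([np.cos(np.radians(-12)),np.sin(np.radians(-12))])
for k in(-60,0,60): print(k,c+u*k/1000)
T=lambda x,y:(175+x/7,150+y/7)
P=[onz('top',*T(*c),.045) for c in((155,103),(488,168),(395,603),(65,540))];print(P,np.mean(P,0))
E
```

```text
time: 21.12
tool_pos: [0.642, 0.0683, 0.2018]
tool_rot: [-0.001, 0.731, 0.682, -0.001]
contact_force: [-0.2, 0.4, -5.6]
gripper_width: 0.271
t 21.1167 tcp [0.642  0.0683 0.2018] yawx 86.02155218472937 tilt 0.1121304122901251 F [-0.1637  0.4493 -5.6305] w 0.27090613434186783 j6 0.06025412905140607 j [-0.0092  0.1208  1.5902 -0.      1.4325  0.0603]
tool shift [ 0.281  -0.2286 -0.0028]
az 8.021552184729387
-60 [0.4333 0.3645]
0 [0.492 0.352]
60 [0.5507 0.3395]
[array([0.6132, 0.4081, 0.045 ]), array([0.5772, 0.2479, 0.045 ]), array([0.3705, 0.2948, 0.045 ]), array([0.4045, 0.4518, 0.045 ])] [0.4914 0.3507 0.045 ]
```

View pics/s11.png

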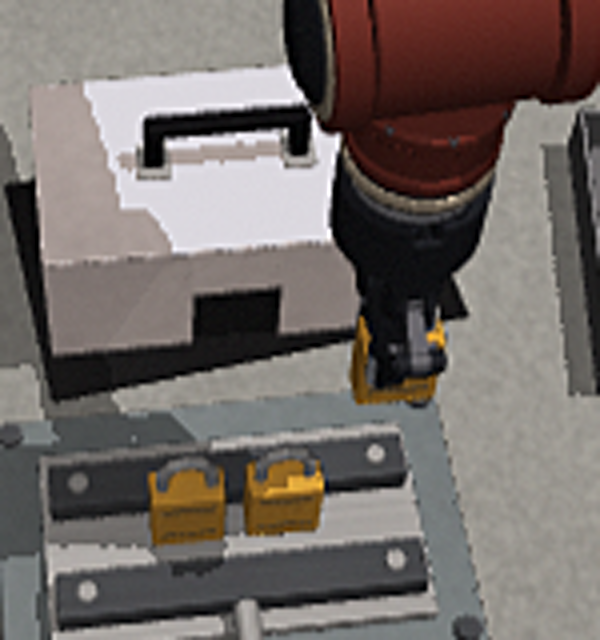

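```bash
python3 -m creep '[[0,0,4,0,0,-0.004,0],[0,0,4,0,0,0,0],[0,0,0,0.01,-0.011,0,0],[0,0,0,0.0205,-0.0221,0,0],[0,0,0,0.0205,-0.0221,0,0],[0,0,0,0.0205,-0.0221,0,0],[0,0,0,0.0205,-0.0221,0,0],[0,0,0,0.0205,-0.0221,0,0],[0,0,0,0.0205,-0.0221,0,0],[0,0,0,0.0205,-0.0221,0,0],[0,0,0,0.0205,-0.0221,0,0],[0,0,0,0.0205,-0.0221,0,0],[0,0,0,0.0205,-0.0221,0,0],[0,0,0,0.0205,-0.0221,0,0],[0,0,0,0.01,-0.011,0,0],[0,0,0,0,0,0,0],[0,0,0,0,0,0,0],[0,0,0,0,0,0,0]]'; python3 st.py 0.4335 0.364 0.085 78
python3 - <<'E'
from h import *
cv2.imwrite('pics/s12.png',manip.grab_frame('scene'))
crop(manip.grab_frame('top'),170,150,270,250,'t12',6)
E
```

```text
time: 22.67
tool_pos: [0.4337, 0.3628, 0.2057]
tool_rot: [0.0, 0.777, 0.63, -0.001]
contact_force: [0.1, 0.8, -4.2]
gripper_width: 0.271
t 22.6667 tcp [0.4337 0.3628 0.2057] yawx 78.04940439692417 tilt 0.1527648193372314 F [ 0.0865  0.7733 -4.2377] w 0.2705236836990191 j6 0.7739426176131563 j [ 0.5653 -0.07    1.7778 -0.0004  1.4364  0.7739]
tool shift [ 0.0014 -0.0002  0.1207]
az 0.04940439692416021
```

View pics/s12.png

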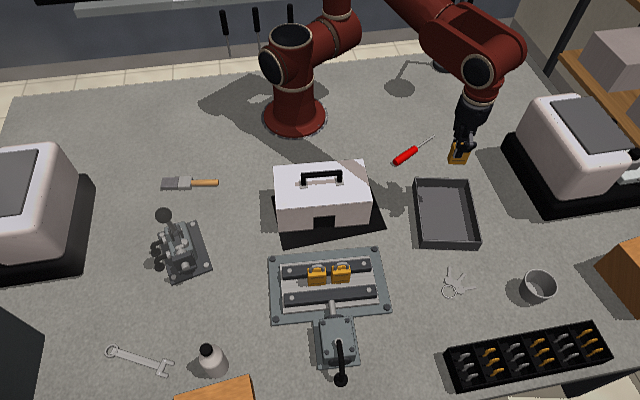

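View pics/t12.png

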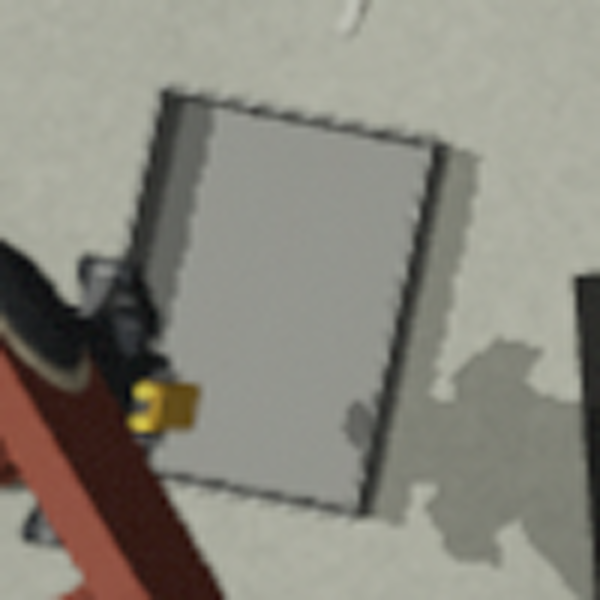

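```bash
python3 -m creep '[[0,0,0,0.001,0,0.015,0],[0,0,0,0,0,0.03,0],[0,0,0,0,0,0.03,0],[0,0,0,0,0,0.03,0],[0,0,0,0,0,0.03,0],[0,0,0,0,0,0.018,0],[0,0,0,0,0,0.008,0],[0,0,0,0,0,0.005,0],[0,0,0,0,0,0,0],[0,0,0,0,0,0,0],[0,0,0,0,0,0,0]]'; python3 st.py 0.4335 0.364 0.036 78
```

```text
time: 23.68
tool_pos: [0.4361, 0.3652, 0.0435]
tool_rot: [0.0, 0.777, 0.629, 0.002]
contact_force: [0.4, -0.2, -5.2]
gripper_width: 0.272
t 23.6833 tcp [0.4361 0.3652 0.0435] yawx 78.00667017155195 tilt 0.21563770979484975 F [ 0.4327 -0.1715 -5.1822] w 0.2724109298782161 j6 0.7757077242031227 j [ 0.5664  0.1101  1.8861 -0.      1.1416  0.7757]
tool shift [-0.0017 -0.0023  0.0074]
az 0.006670171551945714
```

```bash
python3 -m creep '[[0,0,0,0,0,0.003,0],[0,0,0,0,0,0.003,0],[0,0,0,0,0,0.001,0],[0,0,0,0,0,0,0],[0,0,0,0,0,0,0]]'; python3 st.py
```

```text
time: 24.1
tool_pos: [0.4354, 0.365, 0.0358]
tool_rot: [0.0, 0.777, 0.629, 0.001]
contact_force: [-1.6, -2.7, 5.6]
gripper_width: 0.269
t 24.1 tcp [0.4354 0.365  0.0358] yawx 78.02411188614597 tilt 0.10648676923982227 F [-1.5979 -2.7429  5.6241] w 0.2691458258140447 j6 0.7757543913354249 j [ 0.5667  0.1209  1.8891 -0.0001  1.1298  0.7758]
```

```bash
python3 -m creep '[[0,0,0,0,0,-0.001,0.36],[0,0,0,0,0,0,0.4],[0,0,0,0,0,0,0.45],[0,0,0,0,0,0,0.45],[0,0,0,0,0,-0.01,0.45],[0,0,0,0,0,-0.02,0.45],[0,0,0,0,0,-0.03,0.45],[0,0,0,0,0,-0.035,0.45],[0,0,0,0,0,-0.035,0.8],[0,0,0,0,0,-0.03,0.8],[0,0,0,0,0,-0.01,0.8],[0,0,0,0,0,0,0.8],[0,0,0,0,0,0,0.8]]'; python3 st.py 0.6412 0.0145 0.205 86
python3 - <<'E'
from h import *
I=manip.grab_frame('scene')
crop(I,390,150,500,270,'s13',5)
crop(I,255,150,395,345,'s13b',4)
E
```

```text
time: 25.18
tool_pos: [0.4345, 0.3644, 0.2053]
tool_rot: [-0.0, 0.777, 0.629, 0.0]
contact_force: [-0.1, -0.2, 0.1]
gripper_width: 0.798
t 25.1833 tcp [0.4345 0.3644 0.2053] yawx 78.01403631698867 tilt 0.025861537779440648 F [-0.1132 -0.162   0.1153] w 0.7975221634428938 j6 0.7758353904815929 j [ 0.5667 -0.0678  1.7765  0.0001  1.4324  0.7758]
tool shift [-0.2993  0.2749  0.0002]
az -7.9859636830113345
```

View pics/s13.png

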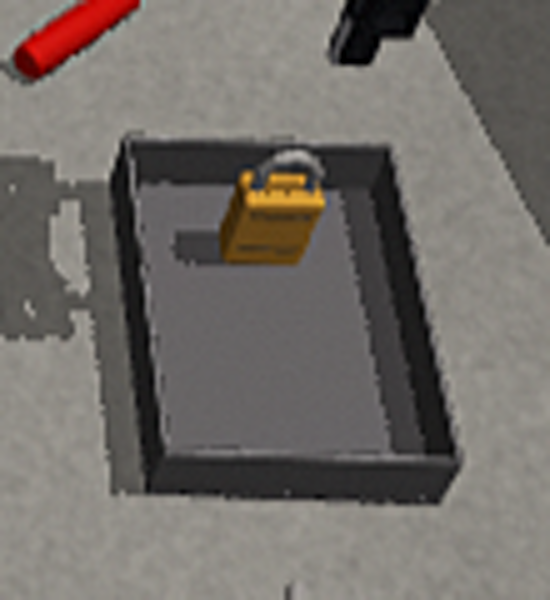

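View pics/s13b.png

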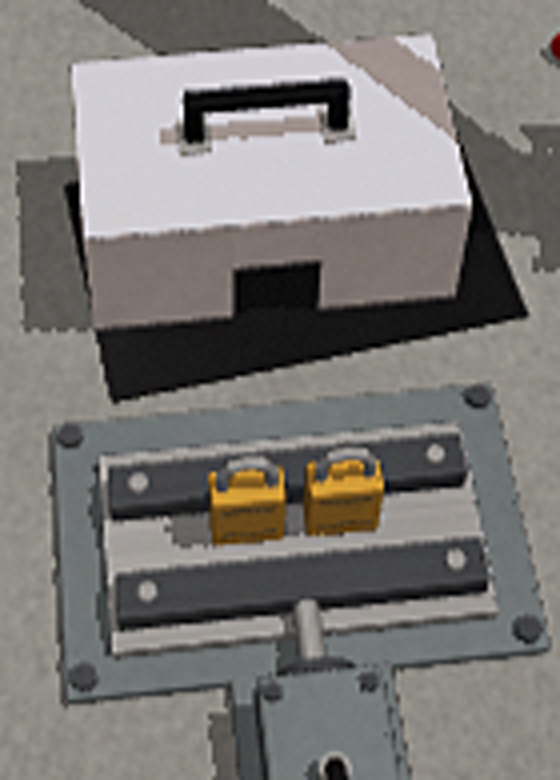

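```bash
python3 -m creep '[[0,0,-4,0,0,0,0.8],[0,0,-4,0,0,0,0.8],[0,0,0,-0.014,0.0096,0,0.8],[0,0,0,-0.028,0.01925,0,0.8],[0,0,0,-0.028,0.01925,0,0.8],[0,0,0,-0.028,0.01925,0,0.8],[0,0,0,-0.028,0.01925,0,0.8],[0,0,0,-0.028,0.01925,0,0.8],[0,0,0,-0.028,0.01925,0,0.8],[0,0,0,-0.028,0.01925,0,0.8],[0,0,0,-0.028,0.01925,0,0.8],[0,0,0,-0.028,0.01925,0,0.8],[0,0,0,-0.028,0.01925,0,0.8],[0,0,0,-0.028,0.01925,0,0.8],[0,0,0,-0.014,0.0096,0,0.8],[0,0,0,0,0,0.025,0.8],[0,0,0,0,0,0.025,0.8],[0,0,0,0,0,0,0.8],[0,0,0,0,0,0,0.8],[0,0,0,0,0,0,0.8]]'; python3 st.py 0.6412 0.0135 0.055 86
```

```text
time: 26.9
tool_pos: [0.6413, 0.0137, 0.1551]
tool_rot: [-0.0, 0.731, 0.682, -0.0]
contact_force: [-0.0, -0.2, 0.5]
gripper_width: 0.801
t 26.9 tcp [0.6413 0.0137 0.1551] yawx 86.04999387596901 tilt 0.06265507037397208 F [-0.0279 -0.1647  0.5055] w 0.8008432612256113 j6 -0.025684016195325673 j [-0.0946  0.1473  1.6412  0.0002  1.3541 -0.0257]
tool shift [-0.0003  0.      0.1001]
az 0.04999387596899396
```

```bash
python3 -m creep '[[0,0,0,0,0,0.015,0.8],[0,0,0,0,0,0.025,0.8],[0,0,0,0,0,0.025,0.8],[0,0,0,0,0,0.02,0.8],[0,0,0,0,0,0.01,0.8],[0,0,0,0,0,0.005,0.8],[0,0,0,0,0,0,0.8],[0,0,0,0,0,0,0.8]]'; python3 st.py
python3 - <<'E'
from h import *
crop(manip.grab_frame('scene'),270,190,420,310,'s14',5)
E
```

```text
time: 27.57
tool_pos: [0.6425, 0.0133, 0.0566]
tool_rot: [0.001, 0.731, 0.682, 0.001]
contact_force: [0.4, -0.1, 0.6]
gripper_width: 0.799
t 27.5667 tcp [0.6425 0.0133 0.0566] yawx 86.02915514727648 tilt 0.11846787507646203 F [ 0.3707 -0.0827  0.6168] w 0.7994711012515399 j6 -0.025793938261817816 j [-0.0951  0.2529  1.6972  0.      1.1894 -0.0258]
```

View pics/s14.png

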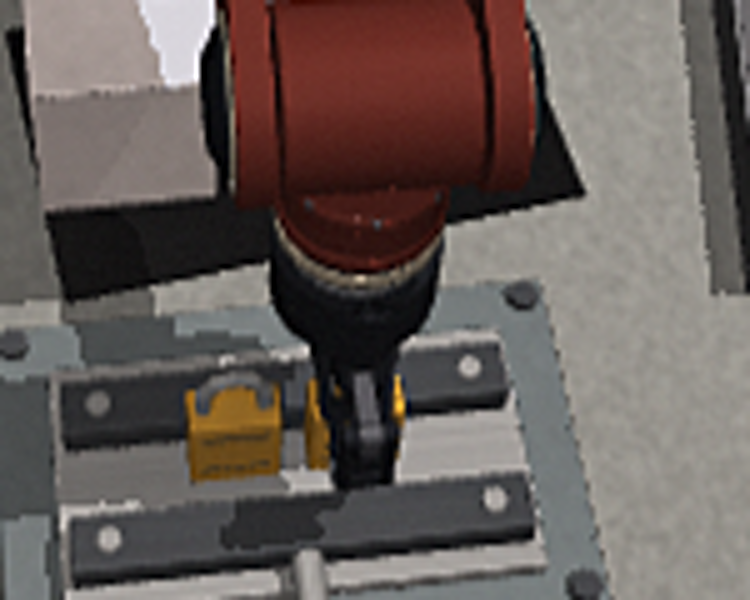

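```bash
python3 -m creep '[[0,0,0,-0.003,0,0.001,0.8],[0,0,0,0,0,0,0],[0,0,0,0,0,0,0],[0,0,0,0,0,0,0],[0,0,0,0,0,0,0],[0,0,0,0,0,0,0],[0,0,0,0,0,0,0],[0,0,0,0,0,0,0],[0,0,0,0,0,-0.006,0],[0,0,0,0,0,-0.015,0],[0,0,0,0,0,-0.025,0],[0,0,0,0,0,-0.025,0],[0,0,0,0,0,-0.025,0],[0,0,0,0,0,-0.025,0],[0,0,0,0,0,-0.025,0],[0,0,0,0,0,-0.006,0],[0,0,0,0,0,0,0],[0,0,4,0,0,0,0],[0,0,4,0,0,0,0],[0,0,0,0,0,0,0]]'; python3 st.py 0.4935 0.3505 0.205 78
```

```text
time: 29.28
tool_pos: [0.6398, 0.0104, 0.2027]
tool_rot: [-0.002, 0.777, 0.629, -0.002]
contact_force: [0.2, 0.6, -4.9]
gripper_width: 0.271
t 29.2833 tcp [0.6398 0.0104 0.2027] yawx 77.95193844379168 tilt 0.30431882623693646 F [ 0.2398  0.6479 -4.9127] w 0.2709110673390198 j6 0.1102665225160505 j [-0.1     0.1091  1.6014 -0.      1.4364  0.1103]
tool shift [ 0.3021 -0.2141 -0.0014]
az -0.04806155620832442
```

```bash
python3 -m creep '[[0,0,0,0.0125,-0.009,0,0],[0,0,0,0.0251,-0.0178,0,0],[0,0,0,0.0251,-0.0178,0,0],[0,0,0,0.0251,-0.0178,0,0],[0,0,0,0.0251,-0.0178,0,0],[0,0,0,0.0251,-0.0178,0,0],[0,0,0,0.0251,-0.0178,0,0],[0,0,0,0.0251,-0.0178,0,0],[0,0,0,0.0251,-0.0178,0,0],[0,0,0,0.0251,-0.0178,0,0],[0,0,0,0.0251,-0.0178,0,0],[0,0,0,0.0251,-0.0178,0,0],[0,0,0,0.0125,-0.009,0,0],[0,0,0,0,0,0,0],[0,0,0,0,0,0,0],[0,0,0,0,0,0,0]]'; python3 st.py 0.4935 0.3505 0.045 78
python3 - <<'E'
from h import *
crop(manip.grab_frame('scene'),390,110,510,270,'s15',4)
d=manip.cut_out('tray','scene')[0];print(d['rect'])
E
```

```text
time: 30.62
tool_pos: [0.4942, 0.3487, 0.2051]
tool_rot: [0.0, 0.777, 0.63, -0.001]
contact_force: [0.5, -1.0, -3.5]
gripper_width: 0.267
t 30.6167 tcp [0.4942 0.3487 0.2051] yawx 78.06917180965729 tilt 0.11561443405171537 F [ 0.5094 -0.9557 -3.5463] w 0.2674906623358148 j6 0.6999676289906513 j [ 0.4917  0.0238  1.6867 -0.0004  1.4331  0.7   ]
tool shift [ 0.0019 -0.0008  0.1601]
az 0.0691718096572913
[411.1, 174.5, 480.2, 250.3]
```

View pics/s15.png

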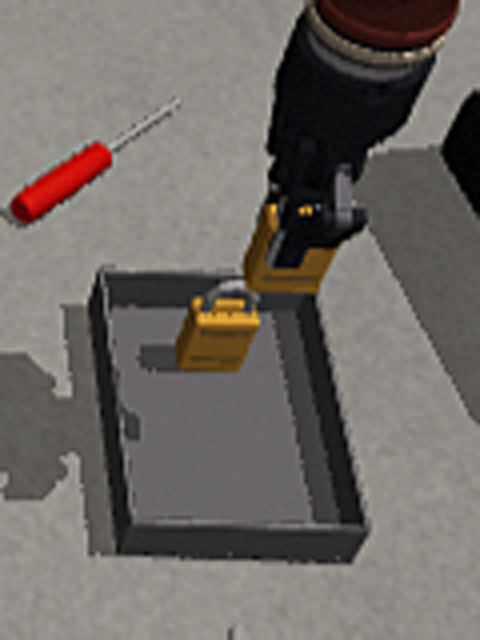

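```bash
python3 -m creep '[[0,0,0,0.001,0,0.015,0],[0,0,0,0,0,0.03,0],[0,0,0,0,0,0.03,0],[0,0,0,0,0,0.03,0],[0,0,0,0,0,0.03,0],[0,0,0,0,0,0.018,0],[0,0,0,0,0,0.007,0],[0,0,0,0,0,0.003,0],[0,0,0,0,0,0.003,0],[0,0,0,0,0,0.002,0],[0,0,0,0,0,0,0],[0,0,0,0,0,0,0]]'; python3 st.py 0.4935 0.3505 0.036 78
```

```text
time: 31.72
tool_pos: [0.496, 0.3506, 0.0399]
tool_rot: [0.0, 0.777, 0.629, 0.001]
contact_force: [0.1, 0.8, -2.8]
gripper_width: 0.271
t 31.7167 tcp [0.496  0.3506 0.0399] yawx 78.01732816257308 tilt 0.1482770995060149 F [ 0.0706  0.7645 -2.7786] w 0.2708010911080383 j6 0.7020326867619796 j [0.4929 0.1996 1.7921 0.     1.1473 0.702 ]
tool shift [-0.0006 -0.0024  0.0039]
az 0.017328162573079453
```

```bash
python3 -m creep '[[0,0,0,0,0,0.002,0],[0,0,0,0,0,0.001,0],[0,0,0,0,0,0,0],[0,0,0,0,0,0,0.36],[0,0,0,0,0,0,0.4],[0,0,0,0,0,0,0.45],[0,0,0,0,0,0,0.45],[0,0,0,0,0,-0.01,0.45],[0,0,0,0,0,-0.02,0.45],[0,0,0,0,0,-0.03,0.45],[0,0,0,0,0,-0.035,0.45],[0,0,0,0,0,-0.035,0.8],[0,0,0,0,0,-0.03,0.8],[0,0,0,0,0,-0.01,0.8],[0,0,-4,0,0,0,0.8],[0,0,-4,0,0,0,0.8],[0,0,0,0,0,0,0.8]]'; python3 st.py 0.637 -0.0445 0.205 86
python3 - <<'E'
from h import *
I=manip.grab_frame('scene')
crop(I,390,110,510,270,'s16',4)
crop(I,255,150,395,345,'s16b',4)
E
```

```text
time: 33.13
tool_pos: [0.4949, 0.3501, 0.2056]
tool_rot: [0.0, 0.731, 0.683, 0.0]
contact_force: [-1.1, 0.8, 0.0]
gripper_width: 0.798
t 33.1333 tcp [0.4949 0.3501 0.2056] yawx 86.0802356177691 tilt 0.01602542143181312 F [-1.1245  0.8194  0.0333] w 0.797850447593455 j6 0.5613477181407267 j [0.4929 0.0252 1.6844 0.     1.4318 0.5613]
tool shift [-0.3839  0.1688  0.0006]
az 0.08023561776911947
```

View pics/s16.png

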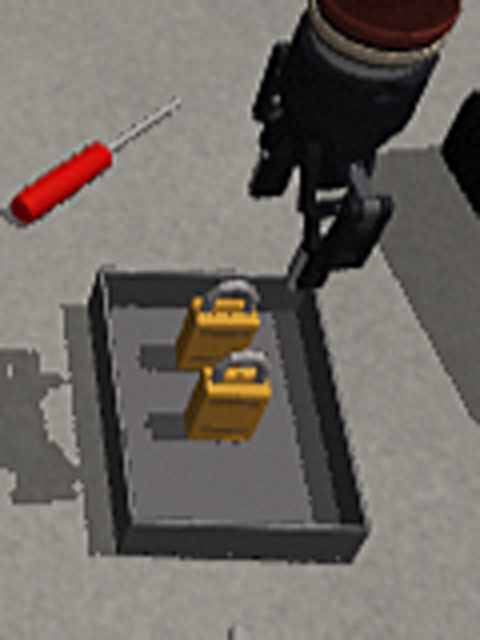

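View pics/s16b.png

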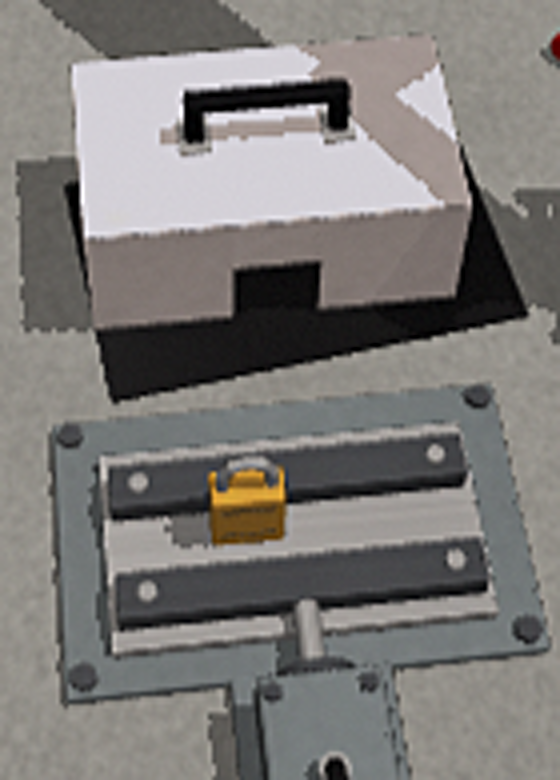

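```bash
python3 -m creep '[[0,0,0,-0.0148,0.0065,0,0.8],[0,0,0,-0.0295,0.013,0,0.8],[0,0,0,-0.0295,0.013,0,0.8],[0,0,0,-0.0295,0.013,0,0.8],[0,0,0,-0.0295,0.013,0,0.8],[0,0,0,-0.0295,0.013,0,0.8],[0,0,0,-0.0295,0.013,0,0.8],[0,0,0,-0.0295,0.013,0,0.8],[0,0,0,-0.0295,0.013,0,0.8],[0,0,0,-0.0295,0.013,0,0.8],[0,0,0,-0.0295,0.013,0,0.8],[0,0,0,-0.0295,0.013,0,0.8],[0,0,0,-0.0295,0.013,0,0.8],[0,0,0,-0.0148,0.0065,0,0.8],[0,0,0,0,0,0.025,0.8],[0,0,0,0,0,0.025,0.8],[0,0,0,0,0,0,0.8],[0,0,0,0,0,0,0.8],[0,0,0,0,0,0,0.8]]'; python3 st.py 0.637 -0.0445 0.055 86
python3 -m creep '[[0,0,0,0,0,0.015,0.8],[0,0,0,0,0,0.025,0.8],[0,0,0,0,0,0.025,0.8],[0,0,0,0,0,0.02,0.8],[0,0,0,0,0,0.01,0.8],[0,0,0,0,0,0.006,0.8],[0,0,0,0,0,0,0.8],[0,0,0,0,0,0,0.8]]'; python3 st.py 0.637 -0.0445 0.055 86
```

```text
time: 34.77
tool_pos: [0.6372, -0.0439, 0.1562]
tool_rot: [0.0, 0.731, 0.682, 0.0]
contact_force: [0.4, 0.5, 0.2]
gripper_width: 0.803
t 34.7667 tcp [ 0.6372 -0.0439  0.1562] yawx 86.02071995472386 tilt 0.03663403151682133 F [0.4154 0.5042 0.1572] w 0.8026963210953226 j6 -0.11576838234652978 j [-0.1852  0.1392  1.6483  0.0001  1.3535 -0.1158]
tool shift [-0.0007 -0.0002  0.1012]
az 0.02071995472385879
time: 35.43
tool_pos: [0.6378, -0.0443, 0.0555]
tool_rot: [0.001, 0.731, 0.682, 0.001]
contact_force: [-0.8, -0.3, 0.9]
gripper_width: 0.797
t 35.4333 tcp [ 0.6378 -0.0443  0.0555] yawx 86.02356858420906 tilt 0.10921394455758143 F [-0.8256 -0.3215  0.919 ] w 0.7971557179348562 j6 -0.11630763587977859 j [-0.1857  0.2474  1.706  -0.      1.1864 -0.1163]
tool shift [-0.0002 -0.0008  0.0005]
az 0.02356858420904473
```

```bash
python3 -m creep '[[0,0,0,0,0,0,0],[0,0,0,0,0,0,0],[0,0,0,0,0,0,0],[0,0,0,0,0,0,0],[0,0,0,0,0,0,0],[0,0,0,0,0,0,0],[0,0,0,0,0,0,0],[0,0,0,0,0,-0.006,0],[0,0,0,0,0,-0.015,0],[0,0,0,0,0,-0.025,0],[0,0,0,0,0,-0.025,0],[0,0,0,0,0,-0.025,0],[0,0,0,0,0,-0.025,0],[0,0,0,0,0,-0.025,0],[0,0,0,0,0,-0.006,0],[0,0,0,0,0,0,0],[0,0,4,0,0,0,0],[0,0,4,0,0,0,0],[0,0,0,0,0,0,0],[0,0,0,0,0,0,0]]'; python3 st.py 0.5515 0.338 0.205 78
python3 - <<'E'
from h import *
I=manip.grab_frame('scene')
cv2.imwrite('pics/s17.png',I)
E
```

```text
time: 37.1
tool_pos: [0.6356, -0.0441, 0.2032]
tool_rot: [-0.002, 0.777, 0.63, -0.001]
contact_force: [0.4, -0.2, -4.2]
gripper_width: 0.27
t 37.1 tcp [ 0.6356 -0.0441  0.2032] yawx 78.11594926845636 tilt 0.2642529394227696 F [ 0.3585 -0.2121 -4.2118] w 0.27048517782279824 j6 0.02144774348864877 j [-0.186   0.1019  1.6083  0.      1.4361  0.0214]
tool shift [ 0.3566 -0.161  -0.0011]
az 0.11594926845634745
```

View pics/s17.png

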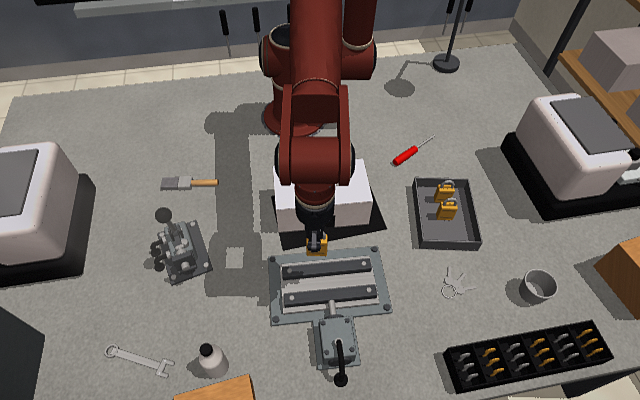

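```bash
python3 -m creep '[[0,0,0,0.0148,-0.0067,0,0],[0,0,0,0.0297,-0.0134,0,0],[0,0,0,0.0297,-0.0134,0,0],[0,0,0,0.0297,-0.0134,0,0],[0,0,0,0.0297,-0.0134,0,0],[0,0,0,0.0297,-0.0134,0,0],[0,0,0,0.0297,-0.0134,0,0],[0,0,0,0.0297,-0.0134,0,0],[0,0,0,0.0297,-0.0134,0,0],[0,0,0,0.0297,-0.0134,0,0],[0,0,0,0.0297,-0.0134,0,0],[0,0,0,0.0297,-0.0134,0,0],[0,0,0,0.0148,-0.0067,0,0],[0,0,0,0,0,0,0],[0,0,0,0,0,0,0],[0,0,0,0,0,0,0]]'; python3 st.py 0.5515 0.338 0.04 78
python3 - <<'E'
from h import *
crop(manip.grab_frame('scene'),390,110,510,270,'s18',4)
E
```

```text
time: 38.48
tool_pos: [0.5535, 0.3371, 0.2058]
tool_rot: [0.0, 0.777, 0.63, -0.001]
contact_force: [-0.4, -0.2, -5.6]
gripper_width: 0.27
t 38.4833 tcp [0.5535 0.3371 0.2058] yawx 78.0325268494661 tilt 0.06924940618654046 F [-0.4042 -0.2387 -5.6163] w 0.27037947875690443 j6 0.6415150425985938 j [ 0.4326  0.123   1.5811 -0.0007  1.4385  0.6415]
tool shift [ 0.0007 -0.0021  0.1658]
az 0.03252684946608042
```

View pics/s18.png

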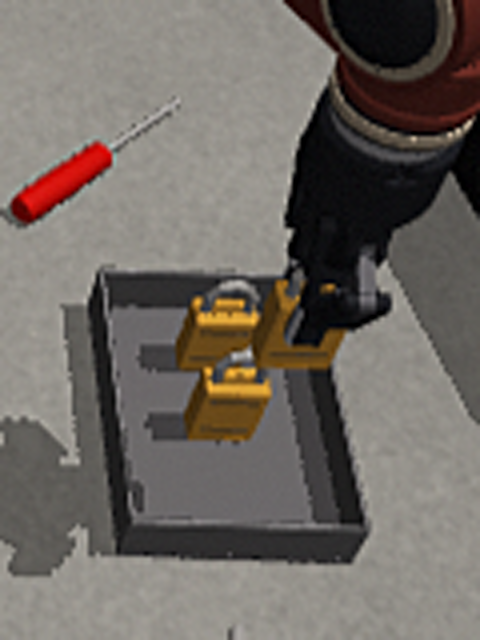

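```bash
python3 -m creep '[[0,0,0,0,-0.002,0.015,0],[0,0,0,0,0,0.03,0],[0,0,0,0,0,0.03,0],[0,0,0,0,0,0.03,0],[0,0,0,0,0,0.03,0],[0,0,0,0,0,0.018,0],[0,0,0,0,0,0.007,0],[0,0,0,0,0,0.003,0],[0,0,0,0,0,0.003,0],[0,0,0,0,0,0.002,0],[0,0,0,0,0,0.002,0],[0,0,0,0,0,0,0],[0,0,0,0,0,0,0]]'; python3 st.py 0.5515 0.338 0.035 78
```

```text
time: 39.62
tool_pos: [0.5523, 0.3384, 0.0374]
tool_rot: [0.0, 0.777, 0.629, 0.001]
contact_force: [0.2, -0.1, -5.1]
gripper_width: 0.268
t 39.6167 tcp [0.5523 0.3384 0.0374] yawx 78.02045494107477 tilt 0.10051226284564685 F [ 0.2217 -0.0792 -5.1147] w 0.2681760547444021 j6 0.6439637844625135 j [0.4349 0.288  1.691  0.     1.1608 0.644 ]
tool shift [-0.0005 -0.0007  0.0024]
az 0.020454941074774524
```

```bash
python3 -m creep '[[0,0,0,0,0,0.002,0],[0,0,0,0,0,0,0],[0,0,0,0,0,0,0.36],[0,0,0,0,0,0,0.4],[0,0,0,0,0,0,0.45],[0,0,0,0,0,0,0.45],[0,0,0,0,0,-0.01,0.45],[0,0,0,0,0,-0.02,0.45],[0,0,0,0,0,-0.03,0.45],[0,0,0,0,0,-0.035,0.45],[0,0,0,0,0,-0.035,0.8],[0,0,0,0,0,-0.035,0.8],[0,0,0,0,0,-0.035,0.8],[0,0,0,0,0,-0.035,0.8],[0,0,0,0,0,0,0.8],[0,0,0,0,0,0,0.8]]'; python3 st.py
python3 - <<'E'
from h import *
I=manip.grab_frame('scene');J=manip.grab_frame('top')
cv2.imwrite('pics/s19.png',I)
crop(J,255,180,365,260,'t19',7)
crop(I,255,150,395,250,'s19b',5)
for n in('scene','top'):
    d=manip.cut_out('cover_grip',n)[0];print(n,d['rect'],d['confidence'])
E
```

```text
time: 40.95
tool_pos: [0.553, 0.3388, 0.2743]
tool_rot: [0.001, 0.777, 0.629, 0.004]
contact_force: [-0.2, 0.1, -0.7]
gripper_width: 0.798
t 40.95 tcp [0.553  0.3388 0.2743] yawx 78.02574864002312 tilt 0.44262039618858684 F [-0.1618  0.0651 -0.6959] w 0.797851304861444 j6 0.6439454700081111 j [0.4349 0.081  1.512  0.     1.5409 0.6439]
scene [271.2, 160.4, 374.3, 234.9] 0.56
top [274.4, 202.5, 355.9, 252.4] 0.91
```

View pics/s19.png

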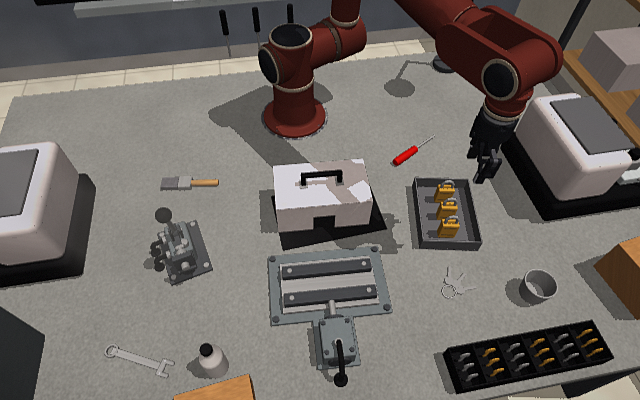

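View pics/t19.png

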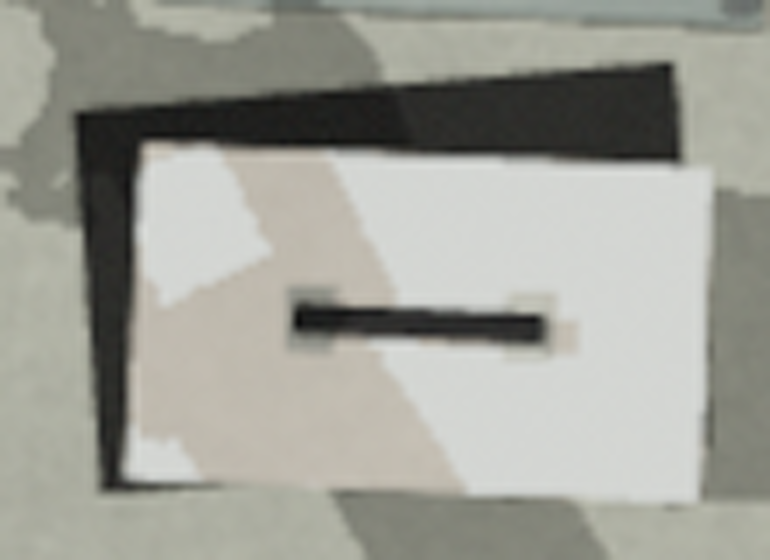

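View pics/s19b.png

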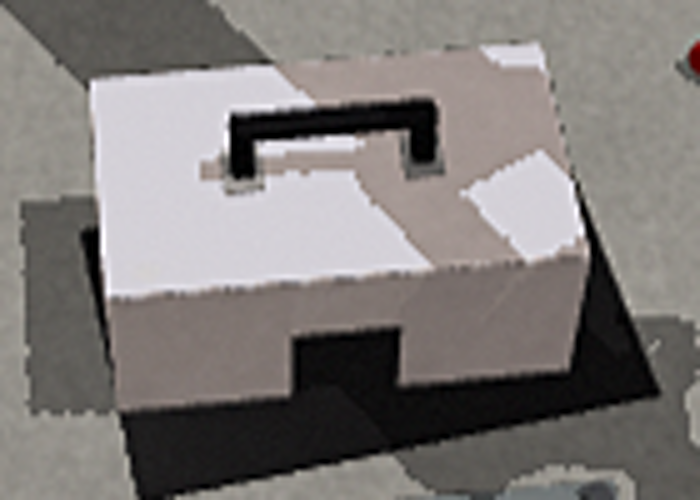

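```bash
python3 - <<'E'
from h import *
print(tri((321.6,173.4),(315,226.3)), onz('top',315,226.3,.155))
T=lambda x,y:(255+x/7,180+y/7)
P=[onz('top',*T(*c),.116) for c in((140,140),(713,170),(698,503),(122,482))];print(P,np.mean(P,0))
d=P[1]-P[0];e=P[2]-P[3];print(np.degrees(np.arctan2(d[1],d[0]))+90,np.degrees(np.arctan2(e[1],e[0]))+90,np.linalg.norm(d),np.linalg.norm(e))
a=onz('top',*T(293,303),.158);b=onz('top',*T(546,318),.158);d=b-a;print(a,b,np.degrees(np.arctan2(d[1],d[0]))+90)
a=onz('top',*T(293,333),.158);b=onz('top',*T(546,343),.158);d=b-a;print(a,b,np.degrees(np.arctan2(d[1],d[0]))+90)
E
```

```text
(array([0.3974, 0.0173, 0.1523]), np.float64(0.0036997026796793692)) [0.397  0.0155 0.155 ]
[array([0.4824, 0.1395, 0.116 ]), array([ 0.4619, -0.1176,  0.116 ]), array([ 0.314 , -0.1057,  0.116 ]), array([0.33  , 0.1504, 0.116 ])] [0.3971 0.0167 0.116 ]
-4.569662594132637 -3.5867077050781404 0.257848855746937 0.25659026345701735
[0.4076 0.0699 0.158 ] [ 0.3982 -0.0389  0.158 ] -4.926710198305216
[0.3947 0.0702 0.158 ] [ 0.3875 -0.0386  0.158 ] -3.7946910470461717
```

```bash
python3 -m creep '[[0,0,-4,0,0,0,0.7],[0,0,-4,0,0,0,0.7],[0,0,0,-0.0151,-0.006,0,0.7],[0,0,0,-0.0302,-0.0121,0,0.7],[0,0,0,-0.0302,-0.0121,0,0.7],[0,0,0,-0.0302,-0.0121,0,0.7],[0,0,0,-0.0302,-0.0121,0,0.7],[0,0,0,-0.0302,-0.0121,0,0.7],[0,0,0,-0.0302,-0.0121,0,0.7],[0,0,0,-0.0302,-0.0121,0,0.7],[0,0,0,-0.0302,-0.0121,0,0.7],[0,0,0,-0.0302,-0.0121,0,0.7],[0,0,0,-0.0302,-0.0121,0,0.7],[0,0,0,-0.0151,-0.006,0,0.7],[0,0,0,0,0,0,0.7],[0,0,0,0,0,0,0.7],[0,0,0,0,0,0,0.7]]'; python3 st.py 0.397 0.0162 0.132 86
```

```text
time: 42.57
tool_pos: [0.3958, 0.0164, 0.2684]
tool_rot: [-0.001, 0.731, 0.682, -0.0]
contact_force: [-0.1, 0.2, 0.2]
gripper_width: 0.701
t 42.5667 tcp [0.3958 0.0164 0.2684] yawx 86.03074549605792 tilt 0.0958868621954382 F [-0.1044  0.2284  0.189 ] w 0.7011589834167967 j6 -0.07809300523689056 j [-0.1474 -0.5575  2.0569  0.0005  1.6439 -0.0781]
tool shift [-0.0002  0.0014  0.1364]
az 0.030745496057932087
```

```bash
python3 -m creep '[[0,0,0,0,0.001,0.015,0.7],[0,0,0,0,0,0.03,0.7],[0,0,0,0,0,0.03,0.7],[0,0,0,0,0,0.015,0.7],[0,0,0,0,0,0,0.7],[0,0,0,0,0,0,0.7],[0,0,0,0,0,0,0.7]]'; python3 st.py 0.397 0.0162 0.131 86
python3 - <<'E'
from h import *
crop(manip.grab_frame('scene'),255,110,395,250,'s20',5)
E
```

```text
time: 43.15
tool_pos: [0.3978, 0.0163, 0.1806]
tool_rot: [0.001, 0.731, 0.683, 0.001]
contact_force: [1.0, 0.3, 0.4]
gripper_width: 0.703
t 43.15 tcp [0.3978 0.0163 0.1806] yawx 86.09023028819965 tilt 0.08521671375707186 F [0.9902 0.283  0.4403] w 0.7027795717101235 j6 -0.07833549374667499 j [-0.1466 -0.5099  2.1706  0.0001  1.4795 -0.0783]
tool shift [-0.0002 -0.0008  0.0496]
az 0.09023028819964907
```

View pics/s20.png

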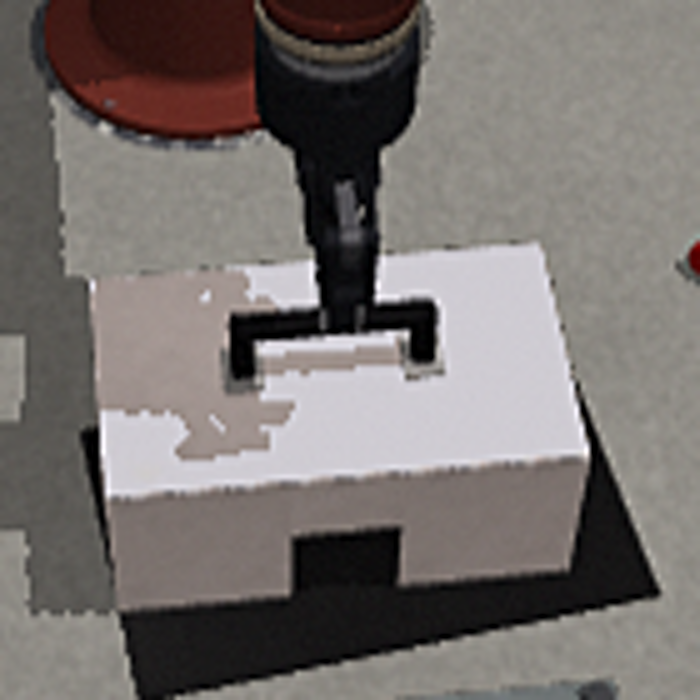

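```bash
python3 -m creep '[[0,0,0,0,-0.0005,0.01,0.7],[0,0,0,0,0,0.017,0.7],[0,0,0,0,0,0.014,0.7],[0,0,0,0,0,0.008,0.7],[0,0,0,0,0,0,0.7],[0,0,0,0,0,0,0.7],[0,0,0,0,0,0,0],[0,0,0,0,0,0,0],[0,0,0,0,0,0,0],[0,0,0,0,0,0,0],[0,0,0,0,0,0,0],[0,0,0,0,0,0,0],[0,0,0,0,0,0,0],[0,0,0,0,0,0,0]]'; python3 st.py
```

```text
time: 44.37
tool_pos: [0.3974, 0.0157, 0.1313]
tool_rot: [0.001, 0.731, 0.682, 0.001]
contact_force: [4.3, -0.1, 3.4]
gripper_width: 0.153
t 44.3667 tcp [0.3974 0.0157 0.1313] yawx 86.01326686236004 tilt 0.16162865608617852 F [ 4.3056 -0.0609  3.4023] w 0.1534671132335231 j6 -0.07867829674516827 j [-0.1482 -0.4649  2.2243  0.0001  1.3794 -0.0787]
```

```bash
python3 -m creep '[[0,0,0,0,0,-0.005,0],[0,0,0,0,0,-0.01,0],[0,0,0,0,0,-0.02,0],[0,0,0,0,0,-0.025,0],[0,0,0,0,0,-0.025,0],[0,0,0,0,0,-0.025,0],[0,0,0,0,0,-0.015,0],[0,0,0,0,0,-0.005,0],[0,0,0,0,0,0,0],[0,0,0,0,0,0,0]]'; python3 st.py 0.6476 -0.0134 0.262 86
```

```text
time: 45.2
tool_pos: [0.3955, 0.016, 0.2587]
tool_rot: [-0.001, 0.731, 0.682, -0.001]
contact_force: [-0.7, -0.4, -5.0]
gripper_width: 0.15
t 45.2 tcp [0.3955 0.016  0.2587] yawx 86.01630672820835 tilt 0.17603151818820997 F [-0.6833 -0.3509 -5.0332] w 0.15039523588622 j6 -0.07866377645125336 j [-0.1482 -0.5547  2.0708 -0.0001  1.6285 -0.0787]
tool shift [-0.0118  0.2535 -0.0041]
az 0.016306728208348886
```

```bash
python3 -m creep '[[0,0,0,-0.0006,0.012,0,0],[0,0,0,-0.0012,0.0245,0,0],[0,0,0,-0.0012,0.0245,0,0],[0,0,0,-0.0012,0.0245,0,0],[0,0,0,-0.0012,0.0245,0,0],[0,0,0,-0.0012,0.0245,0,0],[0,0,0,-0.0012,0.0245,0,0],[0,0,0,-0.0012,0.0245,0,0],[0,0,0,-0.0012,0.0245,0,0],[0,0,0,-0.0012,0.0245,0,0],[0,0,0,-0.0006,0.015,0,0],[0,0,0,0,0.005,0,0],[0,0,0,0,0,0,0],[0,0,0,0,0,0,0],[0,0,0,0,0,0,0]]'; python3 st.py 0.6476 -0.0134 0.262 86
python3 - <<'E'
from h import *
I=manip.grab_frame('scene')
crop(I,250,180,400,345,'s21',4)
cv2.imwrite('pics/t21.png',manip.grab_frame('top'))
E
```

```text
time: 46.45
tool_pos: [0.6462, -0.0134, 0.2593]
tool_rot: [-0.001, 0.731, 0.682, -0.001]
contact_force: [-0.2, 0.1, -4.7]
gripper_width: 0.151
t 46.45 tcp [ 0.6462 -0.0134  0.2593] yawx 86.0273835353104 tilt 0.13147100334371467 F [-0.156   0.0951 -4.6767] w 0.15138423901694367 j6 -0.06646891608522405 j [-0.1358  0.0891  1.5281 -0.      1.5267 -0.0665]
tool shift [ 0.0001  0.0014 -0.0027]
az 0.02738353531040616
```

View pics/s21.png

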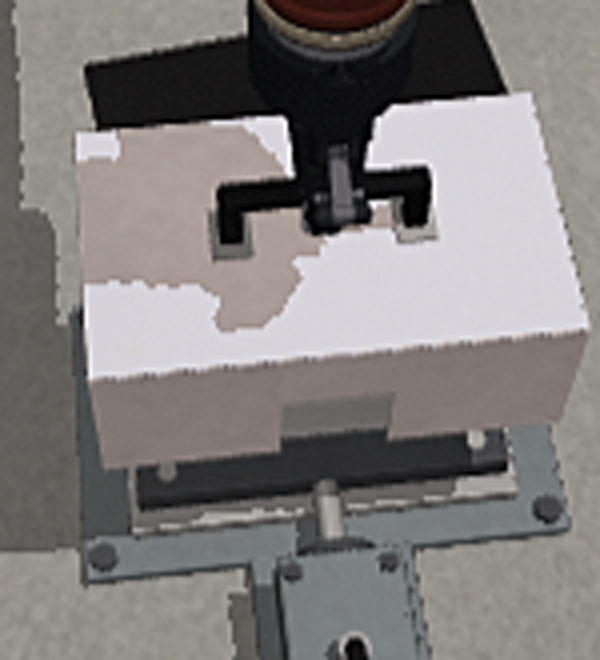

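```bash
python3 -m creep '[[0,0,0,-0.001,0.001,0.01,0],[0,0,0,0,0,0.02,0],[0,0,0,0,0,0.02,0],[0,0,0,0,0,0.015,0],[0,0,0,0,0,0.01,0],[0,0,0,0,0,0.005,0],[0,0,0,0,0,0,0],[0,0,0,0,0,0,0]]'; python3 st.py 0.6476 -0.0134 0.139 86
```

```text
time: 47.22
tool_pos: [0.6487, -0.0148, 0.1809]
tool_rot: [0.0, 0.731, 0.682, 0.0]
contact_force: [0.2, -0.0, -3.5]
gripper_width: 0.147
t 47.2167 tcp [ 0.6487 -0.0148  0.1809] yawx 86.01972923151136 tilt 0.04947603196921208 F [ 0.1876 -0.0027 -3.5466] w 0.14717867369572238 j6 -0.06789851494776408 j [-0.1374  0.1418  1.6029  0.      1.3961 -0.0679]
tool shift [ 0.0013 -0.0013  0.0419]
az 0.019729231511348644
```

```bash
python3 -m creep '[[0,0,0,0.001,-0.001,0.005,0],[0,0,0,0,0,0.007,0],[0,0,0,0,0,0.007,0],[0,0,0,0,0,0.007,0],[0,0,0,0,0,0.005,0],[0,0,0,0,0,0.004,0],[0,0,0,0,0,0.002,0],[0,0,0,0,0,0,0],[0,0,0,0,0,0,0]]'; python3 st.py 0.6476 -0.0134 0.139 86
```

```text
time: 47.97
tool_pos: [0.6475, -0.0137, 0.1433]
tool_rot: [0.0, 0.731, 0.682, 0.0]
contact_force: [0.3, 0.8, -4.5]
gripper_width: 0.151
t 47.9667 tcp [ 0.6475 -0.0137  0.1433] yawx 86.01471694614193 tilt 0.0049167961478229 F [ 0.2616  0.7591 -4.5259] w 0.15058508352207825 j6 -0.06639169853211975 j [-0.1359  0.1712  1.635  -0.      1.3352 -0.0664]
tool shift [0.0003 0.     0.0043]
az 0.014716946141930976
```

```bash
python3 -m creep '[[0,0,0,0,0,0.002,0],[0,0,0,0,0,0.0015,0],[0,0,0,0,0,0.001,0],[0,0,0,0,0,0.001,0],[0,0,0,0,0,0,0],[0,0,0,0,0,0,0]]'; python3 st.py
```

```text
time: 48.47
tool_pos: [0.6482, -0.0137, 0.1389]
tool_rot: [0.001, 0.731, 0.682, 0.001]
contact_force: [0.5, 0.2, 0.0]
gripper_width: 0.152
t 48.4667 tcp [ 0.6482 -0.0137  0.1389] yawx 86.01824529046372 tilt 0.11659859038237154 F [0.5287 0.212  0.0144] w 0.1521498179733319 j6 -0.0664311591261967 j [-0.1359  0.1756  1.6378  0.0001  1.3261 -0.0664]
```

Seated. Release, rise and back away to check.

```bash
python3 -m creep '[[0,0,0,0,0,0,0.4],[0,0,0,0,0,0,0.7],[0,0,0,0,0,0,0.7],[0,0,0,0,0,0,0.7],[0,0,0,0,0,0,0.7],[0,0,0,0,0,-0.015,0.7],[0,0,0,0,0,-0.03,0.7],[0,0,0,0,0,-0.035,0.7],[0,0,0,0,0,-0.035,0.7],[0,0,0,0,0,-0.035,0.7],[0,0,0,0,-0.03,-0.03,0.7],[0,0,0,0,-0.035,0,0.7],[0,0,0,0,-0.035,0,0.7],[0,0,0,0,-0.035,0,0.7],[0,0,0,0,-0.035,0,0.7],[0,0,0,0,-0.035,0,0.7],[0,0,0,0,-0.03,0,0.7],[0,0,0,0,0,0,0.7],[0,0,0,0,0,0,0.7]]'; python3 st.py
python3 - <<'E'
from h import *
I=manip.grab_frame('scene');J=manip.grab_frame('top')
cv2.imwrite('pics/s22.png',I);crop(J,270,110,380,190,'t22',7);cv2.imwrite('pics/t22f.png',J)
crop(I,250,220,400,390,'s22b',3)
E
```

```text
time: 50.05
tool_pos: [0.4129, 0.0027, 0.319]
tool_rot: [0.002, 0.731, 0.682, 0.001]
contact_force: [0.4, -0.1, -0.0]
gripper_width: 0.703
t 50.05 tcp [0.4129 0.0027 0.319 ] yawx 86.01236295083386 tilt 0.23775287410305765 F [ 0.3512 -0.0739 -0.0067] w 0.7032578507791799 j6 -0.10446531564744842 j [-0.1741 -0.5209  1.9512  0.      1.7071 -0.1045]
```

View pics/s22.png

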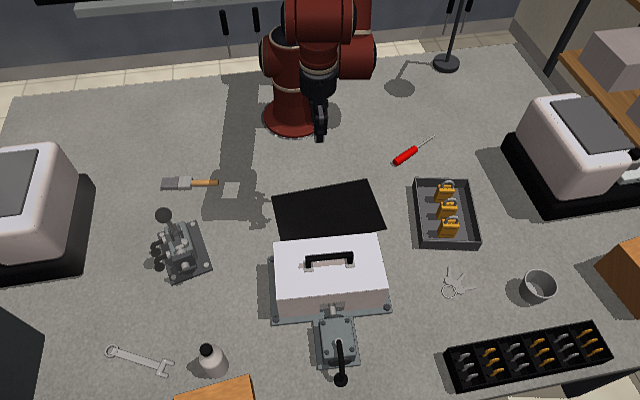

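View pics/t22.png

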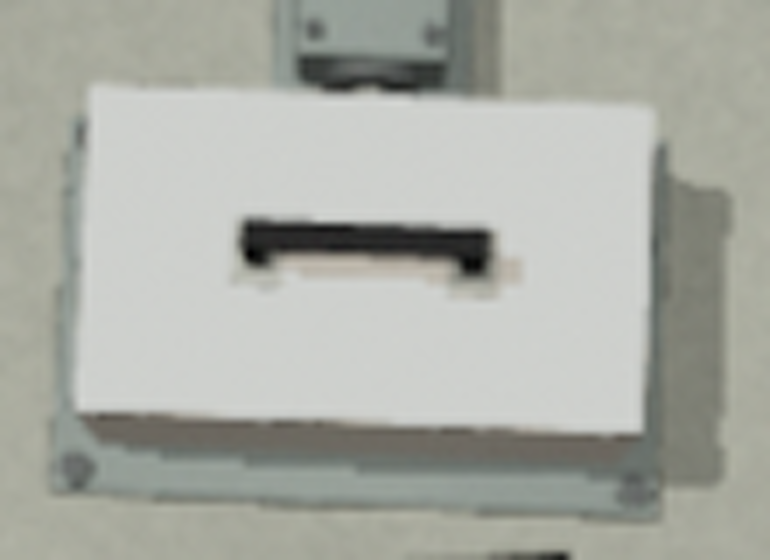

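View pics/s22b.png

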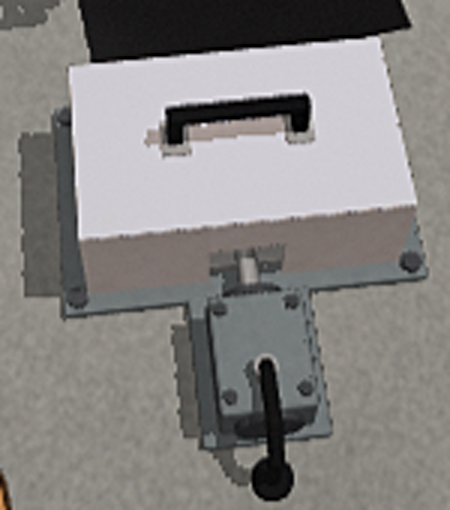

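View pics/t22f.png

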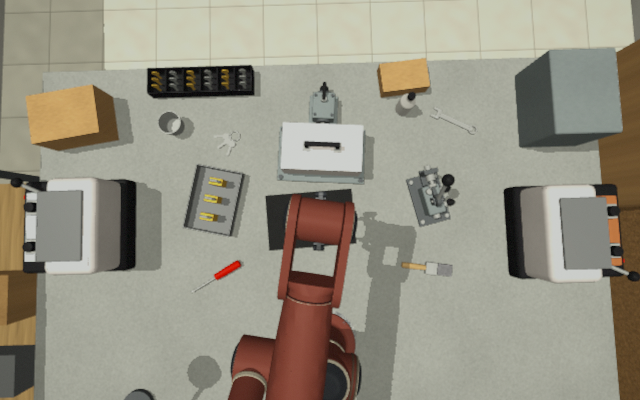

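```bash
python3 -c "
from plant import manip
print(manip.job_done(), manip.state()['time'])"
```

```text
the job is handed in; nothing more can be done
the job is handed in; nothing more can be done
```

I did all the steps in the required order and handed the job in at about 50 s of the 210 s allowed; the hand-in gives no verdict.

- **Sequence:** The cover went onto the mat, and I pushed the lever past its detent. Only then did I move the padlocks. Three were in the vice, with one end place empty, and all three went into the tray. The cover then went back on the vice.
- **Lever:** In the last pictures the lever is still in float. Measured after the push, the knob was 81 mm from neutral and 232 mm up.
- **Padlocks and tray:** All three padlocks stand upright in the tray, which had not moved.
- **Cover:** It sits level over the ram. Its place matches the original to within 1 pixel (1–2 mm), and the arm reached its original grip height to within 1 mm. Contact force at seating was about zero.
- **Bystanders:** The screwdriver, brush and keys show no visible movement. The arm was clear of everything at the end.

Two things disagreed along the way:
- **Cover knocked:** It was shoved about 2–3 cm while on the mat, so I measured it again before gripping it.
- **Camera mismatch:** The two cameras differed by about 3–8 mm on the padlocks' y positions. I put the grips a few millimetres between the two readings on the first two padlocks, and all three grips held.

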